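Fetch the weighing bottle from the drawer behind the reagents

TASK

I need the small clear glass weighing bottle out of the drawer, standing upright near the middle of the balance pan; set it down gently. The three reagent bottles in the wooden stand keep the drawer from opening, so first stand all three on the empty steel tray beside it, then pull the drawer out and fetch the weighing bottle, leaving the brown rubber stopper in the drawer. Afterwards push the drawer fully shut and put each reagent bottle back upright in the same well of the stand it came from, without tipping anything over.

Things in the scene. Friction and masses are not known exactly. Their poses are not given: they have to be found in the camera images.
- bottle_red: white round plastic reagent bottle with a RED screw cap. Body 37 mm diameter and 58 mm tall, cap 23 mm diameter on top of it, 70 mm tall in all, 85 g (+-20%), closed. Origin: centre of the underside; z up. Starts in one of the stand's three wells.
- bottle_black: white round plastic reagent bottle with a BLACK screw cap, same size, mass and origin as the red one. Starts in another well of the stand.
- bottle_green: light brown round plastic reagent bottle with a GREEN screw cap, same size, mass and origin as the red one. Starts in the third well of the stand.
- stand: low wooden block, 62 x 180 x 18 mm, fixed in front of the drawer, long side across the drawer's path. Origin: centre of the underside; y along the row of wells. Three round wells, 42 mm diameter, 12 mm deep (floor 6 mm above the worktop), at y = -54, 0, +54 mm on its centre line. The drawer passes over the stand, not over bottles in it.
- jar: the weighing bottle: small open jar of clear glass, 34 mm diameter, 40 mm tall, 45 g. Origin: centre of the underside; z up. Starts on the black rubber mat in the drawer (31 mm above the worktop), under the case's bar grid, seen between the bars; the stopper stands beside it, 70 to 110 mm away across the drawer, on either side.
- stopper: brown tapered rubber stopper, 32 mm diameter, 28 mm tall, standing in the drawer. Origin: centre of the underside. Must stay in the drawer.
- drawer (a joint): how far the drawer is pulled out of its grey steel case, m: 0 shut, 0.14 at the stop; starts within 6 mm of shut, slides level towards the robot with 1.5 N friction, stays put. Case 175 mm deep, 220 wide, 107 high; its bar grid (25 mm pitch) starts 44 mm behind the tab. White drawer front: 216 mm wide, 12 thick, top 84 mm above the worktop; low walls inside reach 60 mm up.
- pull_tab (a point): middle of the top edge of the blue pull tab on the drawer front, 104 mm above the worktop; moves with the drawer. Tab 12 mm thick (x), 60 wide (y), 20 above the front: pinch it from above, fingers before and behind it. The point's -x points the way the drawer opens. In its frame the drawer's mat reaches x = +8 to +155 mm, y = -94 to +94 mm, z = -73 mm.
- tray: empty stainless steel tray lined with white paper, 350 (x) x 245 (y) x 20 mm, fixed on the worktop left or right of the drawer, within 0.4 m of it (not the far one with jars in it). Origin: centre of the underside; the flat floor is 2 mm up and about 318 x 212 mm, the rim 20 mm up.
- pan_centre (a point): centre of the top face of the flat plate of the small electronic balance, fixed on the worktop on the other side; the plate is 47 mm above the worktop, 191 x 124 mm (point x and y), level and rigid.
Things that resemble listed ones, but are neither listed nor needed, are in the scene too. What is shaped like the bottle_green but orange or turquoise is not meant.

How it is judged:
On the way, in this order (a step that is already met when the one before it is completed fails the run):
1. all three reagent bottles stand upright on the steel tray, let go (x of bottle_red in the frame of tray between -0.155 and 0.155 m and y of bottle_red in the frame of tray between -0.1 and 0.1 m and z of each of bottle_red, bottle_black, bottle_green in the frame of tray below 0.012 m and angle between each of bottle_red, bottle_black, bottle_green's own z axis and vertical below 0.15 rad and contact force between the fingers and bottle_red below 0.05 N and x of bottle_black in the frame of tray between -0.155 and 0.155 m and y of bottle_black in the frame of tray between -0.1 and 0.1 m and contact force between the fingers and bottle_black below 0.05 N and x of bottle_green in the frame of tray between -0.155 and 0.155 m and y of bottle_green in the frame of tray between -0.1 and 0.1 m and contact force between the fingers and bottle_green below 0.05 N), for 0.2 s.
2. the drawer is pulled out by more than 90 mm (value of joint drawer above 0.09 m), for 0.2 s.
3. the weighing bottle stands on the balance pan, let go (horizontal distance between jar and pan_centre below 0.02 m and z of jar in the frame of pan_centre between -0.004 and 0.006 m and angle between jar's own z axis and vertical below 0.15 rad and contact force between the fingers and jar below 0.05 N and linear speed of jar below 0.03 m/s), for 0.2 s.
At the end, for the whole second after the job is handed in: The weighing bottle stands upright on the balance pan, within 20 mm of its centre; the drawer is shut to within 6 mm with the stopper still in it; each reagent bottle stands upright, seated in the well it came from (within 8 mm of its start); all released and at rest (all of step 3 and value of joint drawer below 0.006 m and x of stopper in the frame of pull_tab between 0.01 and 0.155 m and y of stopper in the frame of pull_tab between -0.095 and 0.095 m and z of stopper in the frame of pull_tab between -0.09 and -0.055 m and distance of each of bottle_red, bottle_black, bottle_green from where it was at the start of the episode below 0.008 m and angle between each of bottle_red, bottle_black, bottle_green's own z axis and vertical below 0.15 rad and linear speed of each of bottle_red, bottle_black, bottle_green below 0.03 m/s); the robot touches nothing.
It fails at once if a reagent bottle, the weighing bottle or the stopper tips over (more than 40 degrees) (angle between any of bottle_red, bottle_black, bottle_green, jar, stopper's own z axis and vertical above 0.7 rad).
It fails at once if the weighing bottle is dropped (falls freely faster than 0.6 m/s, about 20 mm) (linear speed of jar above 0.6 m/s and contact force between the fingers and jar below 0.02 N).
It also fails if it takes over 144 s, if anything falls off the work surface, if the arm or the gripper's body presses on something with over 40 N, if the wrist force passes 120 N, or if a joint passes its speed limit or range.

ROBOT

A 6-joint arm with a two-finger parallel gripper is mounted at the origin on a cart in front of the work surface, level with it; the furniture and walls round the work are solid. World frame = base frame: x ahead of the robot, y to its left, z up, the work surface at z = 0. Lengths are in m, angles in rad, forces in N, time in s.
With the tool pointing down it reaches from about 0.225 to 0.875 m from the base axis. Payload 3.4 kg.
Tool frame: the origin (TCP) lies between the finger pads; the fingertips stand 22 mm ahead of it and the grasp point (between the pads) lies 3 mm ahead of it (manip.finger_overhang is the distance from the TCP to the fingertips, in m); z points along the fingers, y is the line along which they close (so a half turn about z gives the same grasp; the last joint's range is limited). The gripper opens to 85 mm and grips with 20 to 120 N. Pads are 22 mm wide; open, the fingers measure 114 mm over their backs; the gripper's body (76 mm by 85 mm) begins 54 mm behind the grasp point. The pads swing forward as they close: fully open they stand 13 mm farther back than shut.
Start: joints at [-1.323, 0.276, 1.505, -0, 1.361, -0.121], TCP at [0.207, -0.536, 0.253] pointing down, gripper open.
Joint ranges: [-2.89, 2.89], [-0.75, 2.08], [0.22, 2.7], [-1.18, 4.32], [0.11, 2.71], [-2.7, 2.7]. Speed limits (rad/s): [2.57, 2.57, 3.14, 3.14, 3.14, 3.14].

INTERFACE

Orientations are given as a unit quaternion [w, x, y, z].
In Python, from rig import get_state, eyes, order, manip gives the robot as it stands.
- The arm moves only by the tool drive_tool, never from a script. Its argument "rows" is a list of rows, each a list of 4 numbers: the shift along the tool's x, y, z in units of 25 mm (1.0 is 25 mm), then the turn about the tool's z in units of 6 degrees (1.0 is 6 degrees). A call has exactly 8 rows; each row is the pose to reach, as a shift and turn from the pose commanded when the call began, along the tool's axes at that moment; what a row does not reach only later rows make up. A row lasts 1/12 s, in which the tool goes at most 41.7 mm and 7.16 degrees, less where a joint would pass 70% of its speed; a pose out of reach is approached as far as the arm can. A call with a gripper value outside its range is refused whole. "grip" is the finger opening in mm, from 0 to 85.4, set as the call begins (left out, the last holds). The fingers move at their own pace and stop on an object; "newtons" is the grip in N (left out, the last holds). Time passes only in rows, so rows that repeat a pose let the fingers close, or fill a call up. It gives the time, the measured TCP pose, the force, the opening and the grip force at its end, in the units of the state.
- get_state(): the state, without advancing time (a new reading comes with each control period).
- eyes.get_image(name): name is "side" or "top"; returns (picture, depth): 420x560x3 uint8, red, green, blue; 420x560 float32, m along the optical axis (not along the pixel's ray), 0 where there is no reading.
- eyes.camera_info(name): a dict with "fx", "fy", "cx", "cy" (pixels), "R" (3x3) and "t" (3): a world point X has camera coordinates R X + t. Camera axes: x right, y down, z forward; pixel columns grow to the right and rows downward; lengths in m; the calibration is good to about 2 mm. A picture is of the moment at which its call begins. camera_info takes no time and is no camera call.
- order.sign_off(): hands the job in; it is judged then, once.
The state is a dict: "clock": time; "qpos": joint angles; "qd": joint speeds; "effort": joint torques, N m; "position": TCP position; "ee_rot": TCP orientation; "contact_force": force on the tool from outside, world axes, zero at the start; "moment": the same for the moment, N m; "width": finger opening in m; "gripper_force": force on a finger pad.
Only numpy, scipy, OpenCV 4.12 (cv2) and the standard library are available. Lean on these libraries where they do the work, as an engineer would, in place of code of your own. Each camera call takes 0.05 s, during which the arm holds its last target. There are 200 camera calls.

## Working session

There is one attempt and no reset: what is moved stays moved. The work goes in short steps, Python scripts to look and compute and a tool call to move; the robot and the scene stay as the last step left them, time stands still between calls to the robot, and variables do not carry over. Pictures are saved under pics/ and viewed, at most 14 in all, crops included, and the job is handed in when it is done.

Besides the shell and the picture viewer there is one more tool, called after "Request:" in YAML: its name, and indented under it one key for each argument. drive_tool: Moves the arm, as the interface text tells. Its arguments: {"type":"object","properties":{"rows":{"type":"array","items":{"type":"array","items":{"type":"number"}}},"grip":{"type":"number"},"newtons":{"type":"number"}},"required":["rows"]}

```bash
ls; mkdir -p pics; python3 - <<'E'
from rig import get_state, eyes, order, manip
import cv2,numpy as np
s=get_state();print(s)
print(manip.finger_overhang)
for n in("side","top"):
    im,d=eyes.get_image(n);cv2.imwrite(f"pics/{n}0.png",im[:,:,::-1]);np.save(f"pics/{n}0d.npy",d);np.save(f"pics/{n}0.npy",im)
    print(n,eyes.camera_info(n))
E
```

```text
pics
{'clock': 0.0, 'qpos': array([-1.32302311e+00,  2.76603136e-01,  1.50614570e+00, -5.38333323e-06,
        1.36068946e+00, -1.20995959e-01]), 'qd': array([ 7.23368976e-04,  6.54238386e-04, -6.45711612e-04, -1.98135009e-04,
        3.80834646e-05, -3.01771456e-04]), 'effort': array([ 3.92644142e-04, -4.16775441e+01, -2.45806861e+01, -3.31304191e-04,
        1.08830718e-02, -5.76579467e-06]), 'position': array([ 0.20714316, -0.53586653,  0.25243002]), 'ee_rot': array([-9.20803133e-04,  9.83048746e-01,  1.83342062e-01, -6.10839999e-05]), 'contact_force': array([-0.39483453,  0.15647322, -0.0797498 ]), 'moment': array([-0.01919412, -0.02566987,  0.00303083]), 'gripper_force': 0.0, 'width': 0.08524963742128731}
0.022
side {'fx': 470.8121214383893, 'fy': 470.8121214383893, 'cx': 286.9973097141031, 'cy': 217.53164338939538, 'R': array([[-0.80777371, -0.58949184,  0.00099865],
       [-0.40253477,  0.55034943, -0.73149249],
       [ 0.43065925, -0.59128239, -0.68184876]]), 't': array([0.46289922, 0.28727766, 1.06014384])}
top {'fx': 484.88268301395635, 'fy': 484.88268301395635, 'cx': 279.01109763060174, 'cy': 211.18110519424062, 'R': array([[ 0.02375946, -0.99948978, -0.02134654],
       [-0.99506356, -0.02158548, -0.09686375],
       [ 0.09635355,  0.02354259, -0.99506871]]), 't': array([0.00916737, 0.57358338, 1.30578072])}
```

View pics/side0.png

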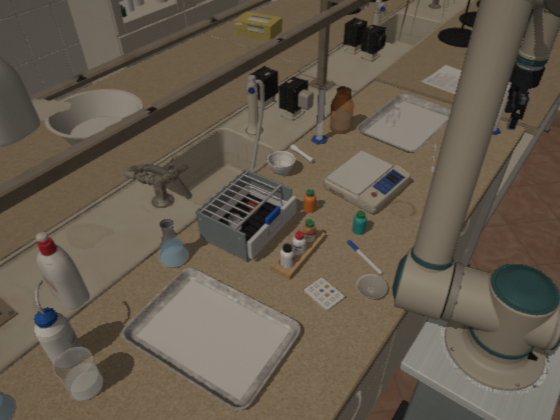

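View pics/top0.png

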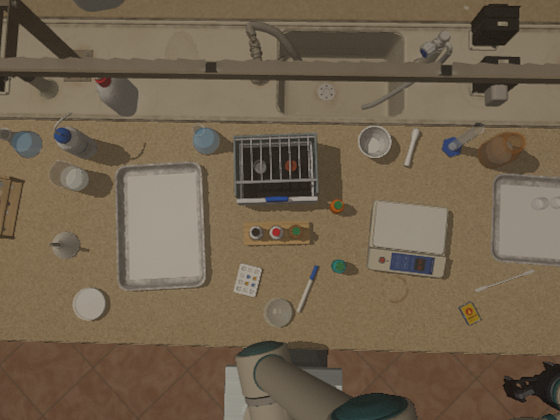

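Side shows drawer case (245,215), stand (300,250), the empty tray (215,335) and balance (368,180). Top shows the stand at (277,234) with black (256,233), red (276,232) and green (296,232). The tab is at (277,199), the tray at (160,227), the balance at (409,228), and the drawer contents at (261,167) and (291,166).

```bash
cat > h.py <<'E'
from rig import get_state, eyes, order, manip
import cv2,numpy as np
INF={n:eyes.camera_info(n) for n in("side","top")}
def ray(n,u,v):
    c=INF[n];d=c["R"].T@np.array([(u-c["cx"])/c["fx"],(v-c["cy"])/c["fy"],1]);return -c["R"].T@c["t"],d
def plane(n,u,v,z):
    o,d=ray(n,u,v);return o+d*(z-o[2])/d[2]
def proj(n,X):
    c=INF[n];p=c["R"]@np.asarray(X)+c["t"];return np.array([c["fx"]*p[0]/p[2]+c["cx"],c["fy"]*p[1]/p[2]+c["cy"]])
def tri(a,b):
    A=0;B=0
    for n,(u,v) in(("side",a),("top",b)):
        o,d=ray(n,u,v);d=d/np.linalg.norm(d);P=np.eye(3)-np.outer(d,d);A=A+P;B=B+P@o
    return np.linalg.solve(A,B)
def pix(n,d,u,v):
    o,r=ray(n,u,v);return o+r*d[int(v),int(u)]
def blobs(im,lo,hi,box,mn=8):
    x0,y0,x1,y1=box;h=cv2.cvtColor(im,cv2.COLOR_RGB2HSV)
    m=cv2.inRange(h,lo,hi);k=np.zeros_like(m);k[y0:y1,x0:x1]=m[y0:y1,x0:x1]
    n,l,s,c=cv2.connectedComponentsWithStats(k)
    return [(c[i].round(1).tolist(),s[i].tolist()) for i in range(1,n) if s[i][4]>=mn]
E
python3 - <<'E'
from h import *
T=np.load("pics/top0.npy");S=np.load("pics/side0.npy");dT=np.load("pics/top0d.npy");dS=np.load("pics/side0d.npy")
C=lambda im,x0,y0,x1,y1:cv2.resize(im[y0:y1,x0:x1,::-1],(400,400*(y1-y0)//(x1-x0)),interpolation=cv2.INTER_CUBIC)
a=C(T,225,125,345,255);b=C(S,190,165,320,285);h=min(len(a),len(b))
cv2.imwrite("pics/c1.png",np.hstack([a[:h],b[:h]]))
for n,im,bt,bs in(("T",T,(240,222,312,245),0),("S",S,(270,210,325,270),0)):
    print(n,"red",blobs(im,(170,110,60),(180,255,255),bt,4),blobs(im,(0,150,90),(6,255,255),bt,4))
    print(n,"green",blobs(im,(45,80,30),(85,255,255),bt,4))
    print(n,"black",blobs(im,(0,0,0),(180,255,50),bt,4))
print("tab",blobs(T,(105,120,60),(130,255,255),(255,190,300,210)),blobs(S,(105,120,60),(130,255,255),(240,200,300,250)))
for p in((256,233),(276,232),(296,232),(277,199),(261,167),(291,166),(405,215),(160,227),(160,68),(350,68),(210,68),(420,265)):print(p,pix("top",dT,*p).round(3))
E
```

```text
T red [] [([276.0, 231.9], [273, 229, 7, 7, 41])]
T green [([295.9, 230.8], [292, 227, 8, 8, 47])]
T black [([253.6, 230.5], [252, 229, 5, 5, 8])]
S red [([299.0, 234.8], [296, 232, 7, 7, 34])] [([302.2, 233.7], [301, 232, 3, 5, 6])]
S green [([309.2, 223.0], [306, 219, 8, 9, 52])]
S black [([286.9, 247.6], [283, 244, 9, 8, 54])]
tab [([276.8, 198.3], [266, 196, 22, 5, 94])] [([272.0, 215.1], [265, 207, 15, 17, 125])]
(256, 233) [0.51  0.081 0.072]
(276, 232) [0.513 0.028 0.077]
(296, 232) [ 0.514 -0.025  0.076]
(277, 199) [0.598 0.026 0.104]
(261, 167) [0.681 0.07  0.103]
(291, 166) [ 0.694 -0.008  0.058]
(405, 215) [ 0.569 -0.319  0.043]
(160, 227) [0.524 0.356 0.003]
(160, 68) [0.83  0.266 0.393]
(350, 68) [ 0.836 -0.125  0.391]
(210, 68) [0.835 0.164 0.384]
(420, 265) [ 0.435 -0.358  0.047]
```

View pics/c1.png

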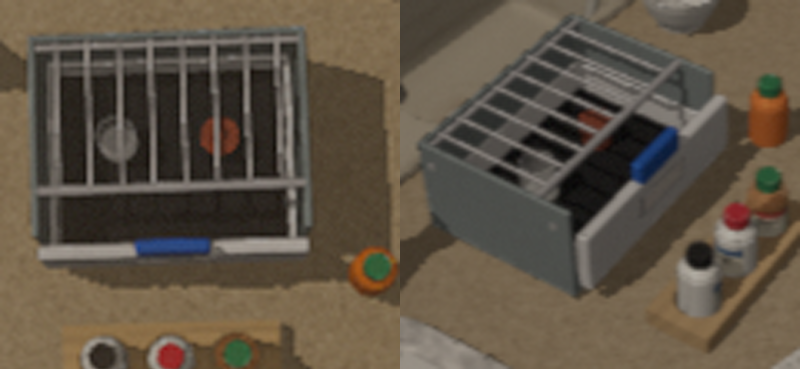

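Crops show the bar grid with jar at about (260,167) in top pixels, between bars, and the stopper at (291,166). The tab is blue, and the stand carries black/red/green from left to right (+y to -y). The orange one is a decoy.

```bash
python3 - <<'E'
from h import *
T=np.load("pics/top0.npy");S=np.load("pics/side0.npy");dT=np.load("pics/top0d.npy")
B=blobs(T,(0,0,0),(180,130,70),(250,228,263,240),4);print("blk",B)
hv=cv2.cvtColor(T,cv2.COLOR_RGB2GRAY);print(hv[226:240,248:264])
for n,a,b in(("red",(299.2,234.7),(276,231.9)),("green",(309.2,223),(295.9,230.8)),("black",(286.9,247.6),(255.6,232.0))):
    print(n,"tri",tri(a,b).round(4),"top z70",plane("top",*b,.073).round(4),"side z70",plane("side",*a,.07).round(4))
# tab
h=cv2.cvtColor(T,cv2.COLOR_RGB2HSV);m=cv2.inRange(h,(105,120,60),(130,255,255));m[:190]=0;m[210:]=0;m[:,:255]=0;m[:,300:]=0
ys,xs=np.nonzero(m);P=np.array([plane("top",u,v,.103) for u,v in zip(xs,ys)])
print("tab",P.mean(0).round(4),P.min(0).round(4),P.max(0).round(4),"slope",np.polyfit(P[:,1],P[:,0],1)[0],tri((272,215.1),(276.8,198.3)))
# tray: bright region; balance pan
for nm,box,lo in(("tray",(110,155,210,295),150),("pan",(365,195,455,258),150)):
    g=hv.copy();k=np.zeros_like(g);x0,y0,x1,y1=box;k[y0:y1,x0:x1]=(g[y0:y1,x0:x1]>lo)*255
    cs,_=cv2.findContours(k,0,2);c=max(cs,key=cv2.contourArea);r=cv2.minAreaRect(c);print(nm,r)
    z=.047 if nm=="pan" else .002
    print([plane("top",*p,z)[:2].round(4).tolist() for p in cv2.boxPoints(r)],plane("top",*r[0],z).round(4))
# jar
print("jar",plane("top",260.5,167,.071),plane("top",291,165.5,.059))
E
```

```text
blk [([255.5, 231.8], [252, 228, 8, 8, 47])]
[[112 111 112 112 115 123 127 116 113 114 108  97 100 110 114 117]
 [112 111 112 127 145 148 140 133 132 141 137 109  86  90 104 113]
 [115 113 125 143 150 122  67  56  73 106 125 119  98  76  80 100]
 [120 119 144 149 102  59  39  44  45  49  62  83  98  87  73  68]
 [119 125 146 135  76  41  43  44  44  46  48  74  97  86  72  73]
 [108 124 137 101  40  46  44  47  47  48  46  61  87  88  69  69]
 [100 113 141 115  41  47  47  45  46  48  42  57  88  86  65  72]
 [106 114 152 133  54  42  46  48  47  48  42  65  89  90  73  70]
 [111 112 147 144  89  44  45  48  46  48  53  77  96 102  85  71]
 [113  97 131 150 127  91  54  45  48  59  78  94  99 102  88  67]
 [116 101 118 145 154 138 106  94  97  94  93  98  91  74  67  72]
 [122 106  89 115 138 146 149 143 140 123  98  91  81  67  69  75]
 [118 110  95  86 104 120 132 128 123 117  91  73  71  68  72  73]
 [117 117 113 100  83  80  83  89  85  76  70  69  73  75  75  76]]
red tri [0.5138 0.0279 0.0703] top z70 [0.5136 0.0278 0.073 ] side z70 [0.5139 0.0276 0.07  ]
green tri [ 0.518  -0.0248  0.0692] top z70 [ 0.5177 -0.0248  0.073 ] side z70 [ 0.5177 -0.0239  0.07  ]
black tri [0.5127 0.0824 0.069 ] top z70 [0.5121 0.0818 0.073 ] side z70 [0.5126 0.0834 0.07  ]
tab [0.5995 0.027  0.103 ] [5.945e-01 4.000e-04 1.030e-01] [0.606  0.0552 0.103 ] slope -0.04810555574832221 [0.60137144 0.02757806 0.09121734]
tray ((162.37892150878906, 225.65411376953125), (104.4374008178711, 69.83041381835938), 87.56334686279297)
[[0.6697, 0.4626], [0.6822, 0.2637], [0.3891, 0.2394], [0.3762, 0.434]] [0.5278 0.3497 0.002 ]Traceback (most recent call last):
  File "<stdin>", line 14, in <module>
ValueError: max() iterable argument is empty
```

Request:
drive_tool:
  rows:
    - [0.6,-0.6,0,-0.4]
    - [1.7,-1.6,0,-1]
    - [3,-2.8,0,-2]
    - [4.5,-4.1,0,-3]
    - [6,-5.5,0,-4]
    - [7.5,-6.9,0,-5]
    - [9,-8.3,0,-6]
    - [10,-9.2,0,-6.8]
  grip: 65
  newtons: 30

```text
clock: 0.77
position: [0.3438, -0.2577, 0.2531]
ee_rot: [-0.0, 0.856, 0.516, 0.0]
contact_force: [-0.2, 0.1, 0.2]
width: 0.0645
gripper_force: 0.0
```

```bash
cat > go.py <<'E'
# usage: go.py x y z yaw_deg : units in current tool frame to a world goal
import sys
from h import *
from scipy.spatial.transform import Rotation as R
def go(x,y,z,yaw):
    s=get_state();w,a,b,c=s["ee_rot"];r=R.from_quat([a,b,c,w]).as_matrix()
    d=r.T@(np.array([x,y,z])-s["position"])/.025;cur=np.degrees(np.arctan2(r[1,0],r[0,0]))
    print("clock %.1f"%s["clock"],"yaw %.1f"%cur,"tilt",r[:2,2].round(3),"pos",s["position"].round(4),"move",d.round(2),"turn",round(-((yaw-cur+180)%360-180)/6,2))
if __name__=="__main__":go(*map(float,sys.argv[1:]))
E
python3 go.py .5125 .0825 .15 92.8
python3 - <<'E'
from h import *
dT=np.load("pics/top0d.npy")
# pan by depth: 41..52mm height
H=np.full(dT.shape,np.nan);X=H.copy();Y=H.copy()
for v in range(190,285):
  for u in range(100,460):
    if dT[v,u]>0:X[v,u],Y[v,u],H[v,u]=pix("top",dT,u,v)
np.savez("pics/xyz.npz",X=X,Y=Y,H=H)
m=np.zeros(H.shape,np.uint8);m[:,360:456]=(np.abs(H[:,360:456]-.046)<.006)*255
print("rows width",[(v,int(m[v].sum()//255)) for v in range(196,280,4)])
print("heights col 409",[(v,round(float(H[v,409]),3)) for v in range(196,282,4)])
T=np.load("pics/top0.npy");print("gray col409",[(v,int(T[v,409].mean())) for v in range(196,282,2)]);print("gray row225",[(u,int(T[225,u].mean())) for u in range(362,456,2)])
print("tray row227",[(u,int(T[227,u].mean()),round(float(H[227,u]),3)) for u in range(112,212,2)])
E
```

```text
clock 0.8 yaw 62.2 tilt [-0.  0.] pos [ 0.3438 -0.2577  0.2531] move [15.18 -0.39  4.13] turn -5.11
rows width [(196, 0), (200, 1), (204, 33), (208, 63), (212, 66), (216, 64), (220, 68), (224, 66), (228, 68), (232, 71), (236, 69), (240, 67), (244, 68), (248, 68), (252, 56), (256, 58), (260, 67), (264, 76), (268, 70), (272, 39), (276, 9)]
heights col 409 [(196, -0.0), (200, 0.005), (204, 0.04), (208, 0.051), (212, 0.048), (216, 0.05), (220, 0.048), (224, 0.047), (228, 0.045), (232, 0.045), (236, 0.044), (240, 0.049), (244, 0.048), (248, 0.051), (252, 0.049), (256, 0.047), (260, 0.052), (264, 0.046), (268, 0.046), (272, 0.044), (276, 0.0), (280, -0.005)]
gray col409 [(196, 103), (198, 106), (200, 107), (202, 102), (204, 133), (206, 138), (208, 139), (210, 139), (212, 140), (214, 138), (216, 140), (218, 139), (220, 138), (222, 139), (224, 138), (226, 139), (228, 137), (230, 138), (232, 139), (234, 140), (236, 139), (238, 139), (240, 139), (242, 138), (244, 139), (246, 140), (248, 141), (250, 113), (252, 87), (254, 113), (256, 67), (258, 72), (260, 68), (262, 65), (264, 66), (266, 66), (
[... 911 characters left out ...]
, (138, 152, -0.0), (140, 149, -0.001), (142, 152, -0.002), (144, 151, -0.001), (146, 152, 0.005), (148, 152, 0.0), (150, 152, nan), (152, 154, -0.001), (154, 153, 0.0), (156, 153, -0.003), (158, 153, 0.003), (160, 153, 0.003), (162, 152, 0.005), (164, 153, 0.003), (166, 152, 0.004), (168, 153, 0.004), (170, 153, 0.001), (172, 153, -0.002), (174, 153, -0.001), (176, 152, 0.003), (178, 153, -0.002), (180, 154, 0.004), (182, 151, 0.003), (184, 152, -0.001), (186, 152, -0.001), (188, 152, 0.004), (190, 153, 0.004), (192, 151, 0.004), (194, 152, -0.0), (196, 154, 0.002), (198, 135, 0.0), (200, 127, 0.001), (202, 130, 0.023), (204, 81, 0.017), (206, 73, 0.002), (208, 74, 0.002), (210, 90, 0.003)]
```

Request:
drive_tool:
  rows:
    - [1.5,0,0,-1]
    - [3.1,-0.1,0,-2]
    - [4.7,-0.1,0,-3]
    - [6.3,-0.2,0.2,-4]
    - [7.9,-0.2,0.6,-5.1]
    - [9.5,-0.2,1.2,-5.1]
    - [11.1,-0.3,1.8,-5.1]
    - [12.6,-0.3,2.4,-5.1]

```text
clock: 1.43
position: [0.4849, 0.0231, 0.193]
ee_rot: [0.0, 0.691, 0.723, -0.0]
contact_force: [0.1, -0.4, 0.1]
width: 0.0649
gripper_force: 0.0
```

```bash
python3 go.py .5125 .0825 .15 92.8; python3 - <<'E'
from h import *
T=np.load("pics/top0.npy");g=T.mean(2)
for nm,b,lo,z in(("pan",(366,196,456,258),125,.047),("tray",(110,155,212,297),140,.002)):
    k=np.zeros(g.shape,np.uint8);x0,y0,x1,y1=b;k[y0:y1,x0:x1]=(g[y0:y1,x0:x1]>lo)*255
    k=cv2.morphologyEx(k,cv2.MORPH_OPEN,np.ones((5,5)))
    c=max(cv2.findContours(k,0,2)[0],key=cv2.contourArea);W=np.array([plane("top",*p[0],z)[:2] for p in c],np.float32);r=cv2.minAreaRect(W);print(nm,cv2.boundingRect(c),r)
E
```

```text
clock 1.4 yaw 92.6 tilt [ 0. -0.] pos [0.4849 0.0231 0.193 ] move [2.32 1.21 1.72] turn -0.04
pan (374, 202, 72, 52) ((0.5364038944244385, -0.3302619159221649), (0.18625178933143616, 0.12314671277999878), 84.87174224853516)
tray (127, 173, 73, 107) ((0.5312928557395935, 0.3501961827278137), (0.29752686619758606, 0.20124487578868866), 4.384773254394531)
```

Request:
drive_tool:
  rows:
    - [0.8,0.4,0.3,0]
    - [1.8,0.9,0.8,0]
    - [2.3,1.2,1.5,0]
    - [2.3,1.2,1.7,0]
    - [2.3,1.2,2.5,0]
    - [2.3,1.2,3.5,0]
    - [2.3,1.2,4.6,0]
    - [2.3,1.2,5.6,0]

```text
clock: 2.1
position: [0.5117, 0.0789, 0.0527]
ee_rot: [0.0, 0.691, 0.723, -0.0]
contact_force: [-0.1, -0.8, -0.4]
width: 0.065
gripper_force: 0.0
```

```bash
python3 go.py .5125 .0825 .05 92.8
```

```text
clock 2.1 yaw 92.5 tilt [-0.    -0.001] pos [0.5117 0.0789 0.0527] move [0.14 0.04 0.11] turn -0.05
```

Request:
drive_tool:
  rows:
    - [0.14,0,0.1,0]
    - [0.14,0,0.1,0]
    - [0.14,0,0.1,0]
    - [0.14,0,0.1,0]
    - [0.14,0,0.1,0]
    - [0.14,0,0.1,0]
    - [0.14,0,0.1,0]
    - [0.14,0,0.1,0]
  grip: 25
  newtons: 25

```text
clock: 2.77
position: [0.5123, 0.0832, 0.0516]
ee_rot: [0.0, 0.691, 0.723, 0.0]
contact_force: [0.6, -0.8, -0.7]
width: 0.0367
gripper_force: 28.5
```

```bash
python3 go.py .53 .42 .10 92.8
```

```text
clock 2.8 yaw 92.5 tilt [ 0.001 -0.   ] pos [0.5123 0.0832 0.0516] move [13.43  1.3  -1.93] turn -0.04
```

Request:
drive_tool:
  rows:
    - [0,0,-0.5,0]
    - [0,0,-1.2,0]
    - [0.3,0,-1.8,0]
    - [1.1,0.1,-2,0]
    - [2.2,0.2,-2,0]
    - [3.6,0.4,-2,0]
    - [5,0.5,-2,0]
    - [6.4,0.6,-2,0]

```text
clock: 3.43
position: [0.5201, 0.245, 0.1014]
ee_rot: [0.0, 0.692, 0.722, 0.0]
contact_force: [0.4, 0.7, -0.7]
width: 0.036
gripper_force: 28.7
```

Request:
drive_tool:
  rows:
    - [1.4,0.1,0,0]
    - [2.8,0.3,0,0]
    - [4.2,0.4,0,0]
    - [5.4,0.5,0,0]
    - [6.3,0.6,0,0]
    - [6.8,0.7,0,0]
    - [7,0.7,0,0]
    - [7,0.7,0,0]

```text
clock: 4.1
position: [0.5296, 0.4196, 0.1008]
ee_rot: [0.0, 0.691, 0.723, -0.0]
contact_force: [0.1, -0.9, -1.6]
width: 0.0363
gripper_force: 28.7
```

```bash
python3 go.py .53 .42 .0476 92.8
```

```text
clock 4.1 yaw 92.6 tilt [-0.    -0.001] pos [0.5296 0.4196 0.1008] move [0.02 0.02 2.13] turn -0.03
```

Request:
drive_tool:
  rows:
    - [0,0,0.5,0]
    - [0,0,1,0]
    - [0,0,1.4,0]
    - [0,0,1.7,0]
    - [0,0,1.9,0]
    - [0,0,2.03,0]
    - [0,0,2.12,0]
    - [0,0,2.12,0]

```text
clock: 4.77
position: [0.5299, 0.4191, 0.0479]
ee_rot: [0.0, 0.691, 0.722, -0.0]
contact_force: [-0.5, -0.3, -0.8]
width: 0.0365
gripper_force: 28.7
```

```bash
python3 go.py .53 .42 .0476 92.8
```

```text
clock 4.8 yaw 92.5 tilt [-0. -0.] pos [0.5299 0.4191 0.0479] move [0.04 0.01 0.01] turn -0.05
```

Request:
drive_tool:
  rows:
    - [0,0,0.04,0]
    - [0,0,0.04,0]
    - [0,0,0.04,0]
    - [0,0,0.04,0]
    - [0,0,0.04,0]
    - [0,0,0.04,0]
    - [0,0,0.04,0]
    - [0,0,0.04,0]
  grip: 65

```text
clock: 5.43
position: [0.5299, 0.4193, 0.0471]
ee_rot: [0.0, 0.691, 0.723, 0.0]
contact_force: [-0.5, -0.6, 0.4]
width: 0.0649
gripper_force: 0.0
```

Request:
drive_tool:
  rows:
    - [0,0,-0.6,0]
    - [0,0,-1.6,0]
    - [0,0,-2.8,0]
    - [-0.3,0,-3.7,0]
    - [-1.2,0,-4,0]
    - [-2.6,0,-4,0]
    - [-4.1,0,-4,0]
    - [-5.6,0,-4,0]

```text
clock: 6.1
position: [0.5358, 0.2784, 0.1475]
ee_rot: [0.0, 0.691, 0.723, 0.0]
contact_force: [1.4, -1.7, -0.1]
width: 0.0648
gripper_force: 0.0
```

```bash
python3 go.py .5137 .0278 .0516 92.8
```

```text
clock 6.1 yaw 92.6 tilt [0.001 0.   ] pos [0.5358 0.2784 0.1475] move [-9.98 -1.35  3.83] turn -0.03
```

Request:
drive_tool:
  rows:
    - [-1.5,-0.2,0,0]
    - [-3,-0.4,0,0]
    - [-4.5,-0.6,0,0]
    - [-6,-0.8,0,0]
    - [-7.5,-1,0,0]
    - [-8.8,-1.2,0,0]
    - [-9.6,-1.3,0,0]
    - [-9.95,-1.35,0,0]

```text
clock: 6.77
position: [0.5129, 0.0267, 0.1473]
ee_rot: [0.0, 0.692, 0.722, -0.0]
contact_force: [0.9, 0.2, -0.2]
width: 0.0651
gripper_force: 0.0
```

Request:
drive_tool:
  rows:
    - [0,0,0.3,0]
    - [0,0,1,0]
    - [0,0,1.9,0]
    - [0,0,2.8,0]
    - [0,0,3.4,0]
    - [0,0,3.7,0]
    - [0,0,3.8,0]
    - [0,0,3.8,0]

```text
clock: 7.43
position: [0.5132, 0.0304, 0.0516]
ee_rot: [-0.0, 0.691, 0.723, -0.0]
contact_force: [-1.0, 0.8, -0.2]
width: 0.065
gripper_force: 0.0
```

```bash
python3 go.py .5137 .0278 .0516 92.8
```

```text
clock 7.4 yaw 92.6 tilt [-0.001  0.   ] pos [0.5132 0.0304 0.0516] move [-0.1   0.01 -0.  ] turn -0.04
```

Request:
drive_tool:
  rows:
    - [-0.05,0,0,0]
    - [-0.05,0,0,0]
    - [-0.05,0,0,0]
    - [-0.05,0,0,0]
    - [-0.05,0,0,0]
    - [-0.05,0,0,0]
    - [-0.05,0,0,0]
    - [-0.05,0,0,0]
  grip: 25

```text
clock: 8.1
position: [0.5143, 0.0282, 0.0532]
ee_rot: [0.001, 0.691, 0.722, 0.001]
contact_force: [-0.3, 0.9, 6.8]
width: 0.0363
gripper_force: 25.6
```

```bash
python3 go.py .53 .355 .1016 92.8;python3 go.py .53 .355 .1016 92.8
```

```text
clock 8.1 yaw 92.5 tilt [0.002 0.   ] pos [0.5143 0.0282 0.0532] move [13.03  1.21 -1.94] turn -0.05
clock 8.1 yaw 92.5 tilt [0.002 0.   ] pos [0.5143 0.0282 0.0532] move [13.03  1.21 -1.94] turn -0.05
```

Request:
drive_tool:
  rows:
    - [0,0,-0.3,0]
    - [0,0,-0.9,0]
    - [0,0,-1.5,0]
    - [0.3,0,-2,0]
    - [1.1,0.1,-2.1,0]
    - [2.3,0.2,-2.1,0]
    - [3.7,0.3,-2.1,0]
    - [5.1,0.5,-2.1,0]

```text
clock: 8.77
position: [0.5193, 0.1567, 0.105]
ee_rot: [-0.0, 0.692, 0.722, -0.001]
contact_force: [-0.5, -0.1, -1.2]
width: 0.0359
gripper_force: 26.0
```

Request:
drive_tool:
  rows:
    - [1.4,0.1,0,0]
    - [2.8,0.3,0,0]
    - [4.2,0.4,0,0]
    - [5.6,0.6,0,0]
    - [6.8,0.7,0,0]
    - [7.5,0.7,0,0]
    - [7.9,0.7,0,0]
    - [7.9,0.7,0,0]

```text
clock: 9.43
position: [0.5284, 0.3558, 0.1044]
ee_rot: [-0.0, 0.691, 0.723, -0.0]
contact_force: [0.6, -0.4, -0.5]
width: 0.0364
gripper_force: 26.0
```

```bash
python3 go.py .53 .355 .0476 92.8; python3 - <<'E'
from h import *
for n,b in(("side",(100,240,330,400)),("top",(110,150,320,300))):
    im,d=eyes.get_image(n);cv2.imwrite(f"pics/{n}1.png",cv2.resize(im[b[1]:b[3],b[0]:b[2],::-1],None,fx=3,fy=3))
E
```

```text
clock 9.4 yaw 92.7 tilt [-0.  0.] pos [0.5284 0.3558 0.1044] move [-0.03  0.06  2.27] turn -0.02
```

View pics/side1.png

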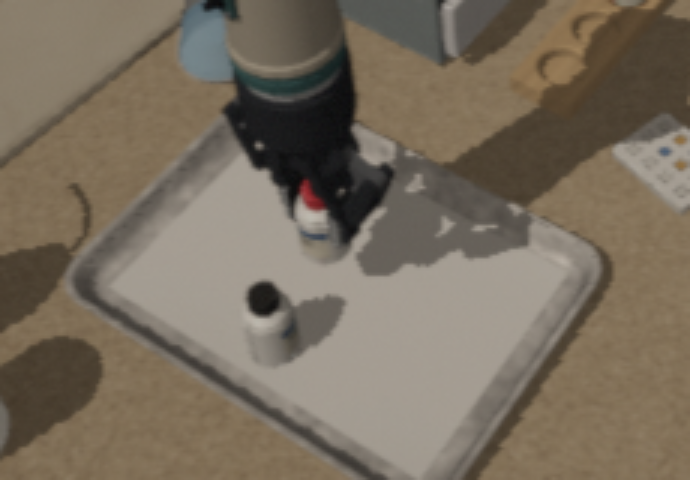

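The black bottle stands on the tray (crop 268,325). The red one hangs upright in the gripper (crop 318,225), and both its well and black's are empty.

Request:
drive_tool:
  rows:
    - [0,0.06,0.5,0]
    - [0,0.06,1,0]
    - [0,0.06,1.4,0]
    - [0,0.06,1.7,0]
    - [0,0.06,1.95,0]
    - [0,0.06,2.12,0]
    - [0,0.06,2.2,0]
    - [0,0.06,2.2,0]

```text
clock: 10.2
position: [0.5305, 0.3541, 0.0494]
ee_rot: [0.0, 0.691, 0.723, -0.0]
contact_force: [0.8, 1.4, -0.1]
width: 0.0361
gripper_force: 25.9
```

Request:
drive_tool:
  rows:
    - [0,0,0.02,0]
    - [0,0,0.04,0]
    - [0,0,0.04,0]
    - [0,0,0.04,0]
    - [0,0,0.04,0]
    - [0,0,0.04,0]
    - [0,0,0.04,0]
    - [0,0,0.04,0]

```text
clock: 10.87
position: [0.5305, 0.3544, 0.0488]
ee_rot: [0.0, 0.691, 0.723, 0.0]
contact_force: [-0.2, 0.1, 0.6]
width: 0.0362
gripper_force: 26.0
```

Request:
drive_tool:
  rows:
    - [0,0,0,0]
    - [0,0,0,0]
    - [0,0,0,0]
    - [0,0,0,0]
    - [0,0,0,0]
    - [0,0,0,0]
    - [0,0,0,0]
    - [0,0,0,0]
  grip: 65

```text
clock: 11.53
position: [0.5304, 0.3542, 0.0486]
ee_rot: [0.0, 0.691, 0.723, 0.0]
contact_force: [-0.4, 0.3, -0.1]
width: 0.0652
gripper_force: 0.0
```

Request:
drive_tool:
  rows:
    - [0,0,-0.6,0]
    - [0,0,-1.6,0]
    - [0,0,-2.8,0]
    - [-0.3,0,-3.7,0]
    - [-1.2,0,-4,0]
    - [-2.6,0,-4,0]
    - [-4.1,0,-4,0]
    - [-5.6,0,-4,0]

```text
clock: 12.2
position: [0.5365, 0.2134, 0.149]
ee_rot: [0.0, 0.691, 0.723, 0.0]
contact_force: [0.2, 0.2, -0.5]
width: 0.0649
gripper_force: 0.0
```

```bash
python3 go.py .5175 -.0247 .0536 92.8
```

```text
clock 12.2 yaw 92.6 tilt [0.001 0.   ] pos [0.5365 0.2134 0.149 ] move [-9.48 -1.2   3.82] turn -0.03
```

Request:
drive_tool:
  rows:
    - [-1.5,-0.2,0,0]
    - [-3,-0.4,0,0]
    - [-4.5,-0.6,0,0]
    - [-6,-0.8,0,0]
    - [-7.4,-0.9,0,0]
    - [-8.5,-1.1,0,0]
    - [-9.2,-1.2,0,0]
    - [-9.5,-1.2,0,0]

```text
clock: 12.87
position: [0.5167, -0.0267, 0.1488]
ee_rot: [0.0, 0.692, 0.722, -0.0]
contact_force: [0.1, 1.3, 1.0]
width: 0.0649
gripper_force: 0.0
```

Request:
drive_tool:
  rows:
    - [0,0,0.3,0]
    - [0,0,1,0]
    - [0,0,1.9,0]
    - [0,0,2.8,0]
    - [0,0,3.4,0]
    - [0,0,3.7,0]
    - [0,0,3.8,0]
    - [0,0,3.8,0]

```text
clock: 13.53
position: [0.5171, -0.0233, 0.0531]
ee_rot: [-0.0, 0.691, 0.723, -0.0]
contact_force: [-0.9, 0.6, -0.0]
width: 0.0651
gripper_force: 0.0
```

```bash
python3 go.py .5175 -.0247 .0536 92.8
```

```text
clock 13.5 yaw 92.6 tilt [-0.001  0.   ] pos [ 0.5171 -0.0233  0.0531] move [-0.06  0.01 -0.02] turn -0.04
```

Request:
drive_tool:
  rows:
    - [0,0,0,0]
    - [0,0,0,0]
    - [0,0,0,0]
    - [0,0,0,0]
    - [0,0,0,0]
    - [0,0,0,0]
    - [0,0,0,0]
    - [0,0,0,0]
  grip: 25

```text
clock: 14.2
position: [0.5181, -0.0242, 0.0547]
ee_rot: [0.001, 0.691, 0.722, 0.001]
contact_force: [0.0, 1.0, 6.4]
width: 0.0362
gripper_force: 25.8
```

Request:
drive_tool:
  rows:
    - [0,0,-0.3,0]
    - [0,0,-0.9,0]
    - [0,0,-1.5,0]
    - [0.3,0,-2,0]
    - [1.1,0.1,-2,0]
    - [2.3,0.1,-2,0]
    - [3.7,0.2,-2,0]
    - [5.1,0.3,-2,0]

```text
clock: 14.87
position: [0.5185, 0.1041, 0.104]
ee_rot: [0.0, 0.692, 0.722, -0.0]
contact_force: [1.7, 0.1, -1.1]
width: 0.0364
gripper_force: 25.6
```

```bash
python3 go.py .53 .29 .0496 92.8
```

```text
clock 14.9 yaw 92.4 tilt [-0. -0.] pos [0.5185 0.1041 0.104 ] move [7.41 0.77 2.17] turn -0.06
```

Request:
drive_tool:
  rows:
    - [1.4,0.1,0,0]
    - [2.8,0.3,0,0]
    - [4.2,0.4,0,0]
    - [5.5,0.5,0,0]
    - [6.5,0.6,0,0]
    - [7.1,0.7,0,0]
    - [7.3,0.8,0,0]
    - [7.3,0.8,0,0]

```text
clock: 15.53
position: [0.5313, 0.2871, 0.1035]
ee_rot: [0.0, 0.691, 0.723, -0.0]
contact_force: [0.1, -0.7, -0.3]
width: 0.0362
gripper_force: 25.6
```

Request:
drive_tool:
  rows:
    - [0,0,0.5,0]
    - [0,0,1,0]
    - [0,0,1.4,0]
    - [0,0,1.7,0]
    - [0,0,1.9,0]
    - [0,0,2,0]
    - [0,0,2.06,0]
    - [0,0,2.06,0]

```text
clock: 16.2
position: [0.5311, 0.2865, 0.0521]
ee_rot: [0.0, 0.691, 0.722, -0.0]
contact_force: [-0.1, -0.4, -0.6]
width: 0.0364
gripper_force: 25.6
```

Request:
drive_tool:
  rows:
    - [0,0,0.02,0]
    - [0,0,0.04,0]
    - [0,0,0.04,0]
    - [0,0,0.04,0]
    - [0,0,0.04,0]
    - [0,0,0.04,0]
    - [0,0,0.04,0]
    - [0,0,0.04,0]

```text
clock: 16.87
position: [0.5309, 0.2867, 0.0511]
ee_rot: [0.0, 0.691, 0.723, 0.0]
contact_force: [-0.4, 0.1, -1.1]
width: 0.0363
gripper_force: 25.6
```

Request:
drive_tool:
  rows:
    - [0,0,0.02,0]
    - [0,0,0.04,0]
    - [0,0,0.06,0]
    - [0,0,0.06,0]
    - [0,0,0.06,0]
    - [0,0,0.06,0]
    - [0,0,0.06,0]
    - [0,0,0.06,0]

```text
clock: 17.53
position: [0.531, 0.2867, 0.0503]
ee_rot: [0.0, 0.691, 0.723, 0.0]
contact_force: [-0.9, -0.2, 5.8]
width: 0.0361
gripper_force: 26.0
```

Request:
drive_tool:
  rows:
    - [0,0,0,0]
    - [0,0,0,0]
    - [0,0,0,0]
    - [0,0,0,0]
    - [0,0,0,0]
    - [0,0,0,0]
    - [0,0,0,0]
    - [0,0,0,0]
  grip: 65

```text
clock: 18.2
position: [0.5309, 0.2867, 0.0495]
ee_rot: [0.0, 0.691, 0.723, -0.0]
contact_force: [0.7, 0.5, -0.3]
width: 0.065
gripper_force: 0.0
```

Request:
drive_tool:
  rows:
    - [0,0,-0.6,0]
    - [0,0,-1.6,0]
    - [0,0,-2.8,0]
    - [-0.3,0,-3.8,0]
    - [-1.2,0,-4.4,0]
    - [-2.6,0,-4.6,0]
    - [-4.1,0,-4.6,0]
    - [-5.6,0,-4.6,0]

```text
clock: 18.87
position: [0.5373, 0.1459, 0.1655]
ee_rot: [0.001, 0.691, 0.723, 0.001]
contact_force: [0.2, -0.8, -0.2]
width: 0.0649
gripper_force: 0.0
```

```bash
python3 go.py .600 .027 .17 92.8; python3 - <<'E'
from h import *
for n,b in(("side",(100,240,330,400)),("top",(110,150,320,300))):
    im,d=eyes.get_image(n);np.save(f"pics/{n}2.npy",im);np.save(f"pics/{n}2d.npy",d);cv2.imwrite(f"pics/{n}2.png",cv2.resize(im[b[1]:b[3],b[0]:b[2],::-1],None,fx=3,fy=3))
E
```

```text
clock 18.9 yaw 92.6 tilt [0.002 0.   ] pos [0.5373 0.1459 0.1655] move [-4.87  2.29 -0.17] turn -0.03
```

View pics/top2.png

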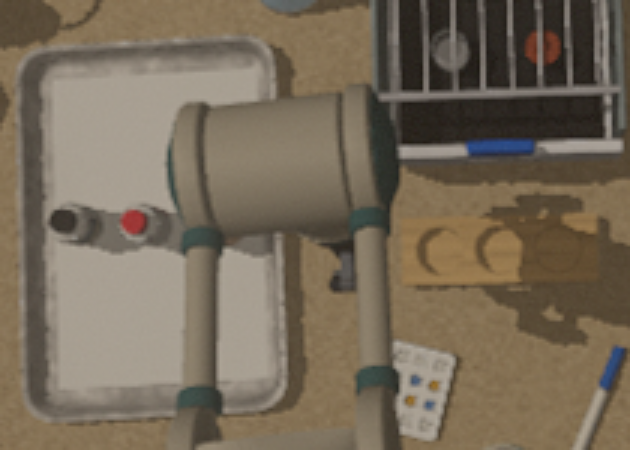

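Top crop shows black (65,220) and red (135,222) standing on the tray, green under the arm, and all wells empty. Jar (450,48), stopper (543,47) and tab (502,147) are all as before.

Request:
drive_tool:
  rows:
    - [-0.8,0.4,0,0]
    - [-1.9,0.9,0,0]
    - [-3,1.5,0,0]
    - [-4,2,0,0]
    - [-4.6,2.2,0,0]
    - [-4.85,2.3,0,0]
    - [-4.85,2.3,0,0]
    - [-4.85,2.3,0,0]
  grip: 40

```text
clock: 19.63
position: [0.5991, 0.0293, 0.1644]
ee_rot: [-0.001, 0.691, 0.723, -0.0]
contact_force: [-0.3, -0.4, -0.1]
width: 0.0399
gripper_force: 0.0
```

```bash
python3 go.py .600 .027 .095 92.8; python3 - <<'E'
from h import *
T=np.load("pics/top0.npy")
for z in(.031,.051,.071):print(z,"jar",plane("top",260.2,167.2,z).round(4),"stp",plane("top",290.6,165.5,z).round(4))
im,d=eyes.get_image("side");cv2.imwrite("pics/s3.png",cv2.resize(im[130:290,180:360,::-1],None,fx=3,fy=3))
E
```

```text
clock 19.6 yaw 92.5 tilt [-0.001  0.001] pos [0.5991 0.0293 0.1644] move [-0.09  0.03  2.77] turn -0.05
0.031 jar [0.6942 0.0772 0.031 ] stp [ 0.7006 -0.0069  0.031 ]
0.051 jar [0.6904 0.0759 0.051 ] stp [ 0.6968 -0.007   0.051 ]
0.071 jar [0.6867 0.0746 0.071 ] stp [ 0.6929 -0.007   0.071 ]
```

View pics/s3.png

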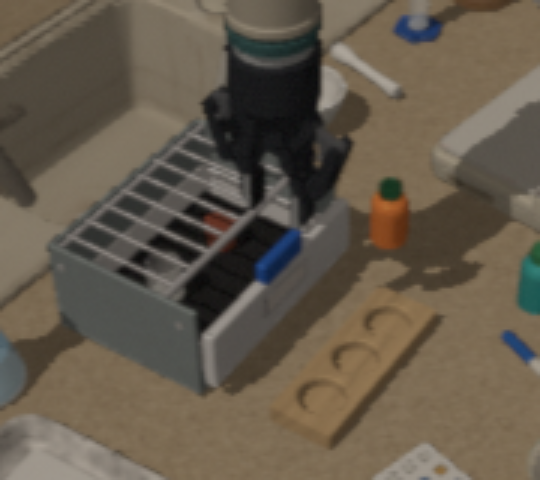

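The fingers hang open above the tab (crop 278,255), in front of the grid bar.

Request:
drive_tool:
  rows:
    - [0,0,0.4,0]
    - [0,0,0.9,0]
    - [0,0,1.4,0]
    - [0,0,1.9,0]
    - [0,0,2.3,0]
    - [0,0,2.6,0]
    - [0,0,2.75,0]
    - [0,0,2.75,0]

```text
clock: 20.35
position: [0.5992, 0.0287, 0.0948]
ee_rot: [-0.001, 0.691, 0.723, -0.001]
contact_force: [-0.2, -0.4, 0.0]
width: 0.04
gripper_force: 0.0
```

Request:
drive_tool:
  rows:
    - [0,0,0,0]
    - [0,0,0,0]
    - [0,0,0,0]
    - [0,0,0,0]
    - [0,0,0,0]
    - [0,0,0,0]
    - [0,0,0,0]
    - [0,0,0,0]
  grip: 4
  newtons: 30

```text
clock: 21.02
position: [0.6005, 0.0282, 0.0966]
ee_rot: [0.001, 0.691, 0.723, 0.001]
contact_force: [-0.2, -0.5, 5.6]
width: 0.0115
gripper_force: 33.6
```

```bash
python3 go.py .600 .027 .095 92.8
```

```text
clock 21.0 yaw 92.5 tilt [ 0.002 -0.   ] pos [0.6005 0.0282 0.0966] move [-0.05 -0.02  0.07] turn -0.04
```

Request:
drive_tool:
  rows:
    - [0,-0.05,0,0]
    - [0,-0.15,0,0]
    - [0,-0.33,0,0]
    - [0,-0.6,0,0]
    - [0,-0.95,0,0]
    - [0,-1.35,0,0]
    - [0,-1.75,0,0]
    - [0,-2.15,0,0]

```text
clock: 21.68
position: [0.547, 0.0254, 0.0966]
ee_rot: [0.001, 0.691, 0.723, 0.001]
contact_force: [1.3, -0.7, 5.2]
width: 0.0115
gripper_force: 33.8
```

Request:
drive_tool:
  rows:
    - [0,-0.4,0,0]
    - [0,-0.8,0,0]
    - [0,-1.2,0,0]
    - [0,-1.6,0,0]
    - [0,-2,0,0]
    - [0,-2.35,0,0]
    - [0,-2.65,0,0]
    - [0,-2.85,0,0]

```text
clock: 22.35
position: [0.4753, 0.0215, 0.0966]
ee_rot: [0.002, 0.691, 0.723, -0.0]
contact_force: [1.8, -3.6, 4.9]
width: 0.0111
gripper_force: 33.5
```

Request:
drive_tool:
  rows:
    - [0,-0.08,0,0]
    - [0,-0.1,0,0]
    - [0,-0.1,0,0]
    - [0,-0.1,0,0]
    - [0,-0.1,0,0]
    - [0,-0.1,0,0]
    - [0,-0.1,0,0]
    - [0,-0.1,0,0]

```text
clock: 23.02
position: [0.4729, 0.0214, 0.0966]
ee_rot: [0.001, 0.691, 0.723, -0.0]
contact_force: [0.1, -3.6, 7.7]
width: 0.0113
gripper_force: 33.9
```

```bash
python3 go.py .600 .027 .17 92.8
```

```text
clock 23.0 yaw 92.6 tilt [ 0.001 -0.003] pos [0.4729 0.0214 0.0966] move [-0.01  5.09 -2.93] turn -0.04
```

Request:
drive_tool:
  rows:
    - [0,0,0,0]
    - [0,0,0,0]
    - [0,0,0,0]
    - [0,0,-0.1,0]
    - [0,0,-0.8,0]
    - [0,0,-2,0]
    - [0,0,-3.3,0]
    - [0,0,-4.5,0]
  grip: 40

```text
clock: 23.68
position: [0.472, 0.0228, 0.2095]
ee_rot: [-0.0, 0.691, 0.722, -0.0]
contact_force: [-0.2, 0.3, -0.3]
width: 0.0401
gripper_force: 0.0
```

Request:
drive_tool:
  rows:
    - [-0.5,0,-0.2,0]
    - [-1.5,0,-0.2,0]
    - [-3,-0.2,-0.2,0]
    - [-4.6,-0.5,-0.2,0]
    - [-6.2,-0.9,-0.2,0]
    - [-7.8,-1.3,-0.2,0]
    - [-9.2,-1.6,-0.2,0]
    - [-10,-1.8,-0.2,0]

```text
clock: 24.35
position: [0.4378, -0.2326, 0.2133]
ee_rot: [0.0, 0.692, 0.722, -0.001]
contact_force: [0.4, 0.3, -1.0]
width: 0.0399
gripper_force: 0.0
```

```bash
python3 go.py .563 .069 .17 92.8; python3 - <<'E'
from h import *
o=[]
for n,b in(("side",(180,160,330,310)),("top",(220,130,340,250))):
    im,d=eyes.get_image(n);np.save(f"pics/{n}4.npy",im);np.save(f"pics/{n}4d.npy",d);o.append(cv2.resize(im[b[1]:b[3],b[0]:b[2],::-1],(400,400),interpolation=cv2.INTER_CUBIC))
cv2.imwrite("pics/c4.png",np.hstack(o))
E
```

```text
clock 24.4 yaw 92.4 tilt [-0.    -0.002] pos [ 0.4378 -0.2326  0.2133] move [11.85  5.51  1.71] turn -0.07
```

View pics/c4.png

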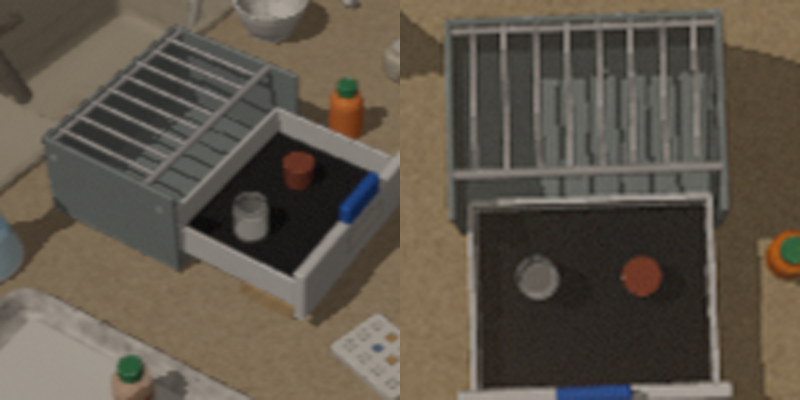

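The drawer is open. In the side crop the jar's rim is at (251,203) and the stopper at (298,170). In the top crop the jar is at (537,278) and the stopper at (641,276), both standing.

```bash
python3 - <<'E'
from h import *
T=np.load("pics/top4.npy").astype(int);S=np.load("pics/side4.npy").astype(int)
g=T.mean(2)
k=np.zeros(g.shape,np.uint8);k[203:223,250:272]=(g[203:223,250:272]>45)*255
n,l,s,c=cv2.connectedComponentsWithStats(k);i=1+np.argmax(s[1:,4]);print(s[i],c[i]);cx,cy=s[i][0]+(s[i][2]-1)/2,s[i][1]+(s[i][3]-1)/2
print(g[203:223,250:272].astype(int))
for z in(.031,.051,.071):print(z,plane("top",*c[i],z).round(4),plane("top",cx,cy,z).round(4))
for p in((274.1,236.1),):print("side rim",plane("side",*p,.071).round(4))
print("side base",plane("side",274.1,160+232*.375,.031).round(4))
g=S.mean(2);k=np.zeros(g.shape,np.uint8);k[228:254,262:286]=(g[228:254,262:286]>50)*255
n,l,s,c=cv2.connectedComponentsWithStats(k);i=1+np.argmax(s[1:,4]);print("S",s[i],c[i],plane("side",*c[i],.051).round(4))
T=T.astype(np.uint8)
print("tab",[(plane("top",*b[0],.1035).round(4),b[1]) for b in blobs(T,(105,120,60),(130,255,255),(255,235,310,260))])
E
```

```text
[254 206  14  14 152] [260.60526316 212.77631579]
[[ 39  40  41  33  34  37  37  38  35  37  40  38  39  39  41  40  38  38
   37  34  41  36]
 [ 43  39  42  36  40  37  39  39  36  39  40  36  40  40  38  34  39  37
   36  37  39  38]
 [ 38  38  43  41  41  39  39  38  37  37  38  39  37  37  35  37  36  35
   38  39  37  39]
 [ 40  39  39  40  41  38  39  35  37  43  58  61  48  39  35  40  40  37
   38  38  40  35]
 [ 38  39  40  40  42  37  36  54  57  57  78  80  68  62  51  36  36  36
   40  38  39  38]
 [ 36  41  40  40  39  38  55  77  70  58  67  71  73  81  73  50  35  36
   37  39  38  35]
 [ 37  43  45  41  40  55  76  75  61  75  93  97  94  88  84  70  44  32
   32  36  40  36]
 [ 38  44  39  38  41  76  79  66  87  92  94  91  90  91  92  96  76  36
   25  30  32  35]
 [ 39  39  41  39  50  70  72  80  91  93  90  91  91  92  91 106  95  46
   28  29  31  32]
 [ 38  41  43  39  56  67  76  92  92  90  90  90  92  91  90 100  99  68
   27  34  37  32]
 [ 39  43  40  37  52  55  73  95  90  93  90  92  91  91  91 100  98  71
   36  34  32  33]
 [ 39  40  42  37  47  60  
[... 461 characters left out ...]
38  38  42  51  74  92  95  94  77  49  33  33  30
   30  35  35  34]
 [ 39  42  38  42  43  40  40  38  40  38  40  42  36  36  34  34  34  33
   34  32  31  34]
 [ 37  42  42  41  40  45  42  42  37  39  39  38  40  37  39  36  37  36
   35  29  32  32]
 [ 36  41  42  41  41  40  43  41  41  38  40  40  40  41  39  39  38  38
   38  34  36  33]]
0.031 [0.5674 0.0726 0.031 ] [0.5682 0.0729 0.031 ]
0.051 [0.5656 0.0713 0.051 ] [0.5663 0.0716 0.051 ]
0.071 [0.5637 0.0701 0.071 ] [0.5645 0.0704 0.071 ]
side rim [0.5626 0.0708 0.071 ]
side base [0.5628 0.0717 0.031 ]
S [267 232  14  19 224] [273.5    240.9375] [0.5654 0.0702 0.051 ]
tab [(array([0.4719, 0.0213, 0.1035]), [267, 245, 22, 5, 89])]
```

Request:
drive_tool:
  rows:
    - [0.7,0.3,0,0]
    - [2,1,0,0]
    - [3.5,1.7,0,0]
    - [5,2.4,0,0]
    - [6.5,3.1,0,0]
    - [8,3.8,0,0]
    - [9.5,4.5,0,0]
    - [10.8,5.1,0,0]
  grip: 56
  newtons: 22

```text
clock: 25.12
position: [0.5539, 0.0503, 0.2133]
ee_rot: [-0.001, 0.691, 0.723, 0.0]
contact_force: [0.8, -0.1, -0.5]
width: 0.056
gripper_force: 0.0
```

```bash
python3 go.py .565 .071 .066 92.8
```

```text
clock 25.1 yaw 92.6 tilt [-0.001  0.001] pos [0.5539 0.0503 0.2133] move [0.8  0.49 5.89] turn -0.03
```

Request:
drive_tool:
  rows:
    - [0.5,0.3,0,0]
    - [0.8,0.49,0,0]
    - [0.8,0.49,0.3,0]
    - [0.8,0.49,0.8,0]
    - [0.8,0.49,1.6,0]
    - [0.8,0.49,2.3,0]
    - [0.8,0.49,2.7,0]
    - [0.8,0.49,2.8,0]

```text
clock: 25.78
position: [0.5632, 0.0653, 0.141]
ee_rot: [-0.002, 0.692, 0.722, -0.002]
contact_force: [-0.6, 0.5, 0.6]
width: 0.0563
gripper_force: 0.0
```

```bash
python3 go.py .565 .071 .066 92.8
```

```text
clock 25.8 yaw 92.4 tilt [-0.005 -0.001] pos [0.5632 0.0653 0.141 ] move [0.23 0.1  3.  ] turn -0.06
```

Request:
drive_tool:
  rows:
    - [0.15,0.05,0.3,0]
    - [0.2,0.08,0.8,0]
    - [0.2,0.08,1.4,0]
    - [0.2,0.08,2,0]
    - [0.2,0.08,2.5,0]
    - [0.2,0.08,2.8,0]
    - [0.2,0.08,2.95,0]
    - [0.2,0.08,3,0]

```text
clock: 26.45
position: [0.5674, 0.0717, 0.0682]
ee_rot: [0.0, 0.691, 0.722, -0.0]
contact_force: [0.4, -0.5, -0.5]
width: 0.0559
gripper_force: 0.0
```

```bash
python3 go.py .565 .071 .064 92.8
```

```text
clock 26.4 yaw 92.5 tilt [ 0. -0.] pos [0.5674 0.0717 0.0682] move [-0.02 -0.1   0.17] turn -0.05
```

Request:
drive_tool:
  rows:
    - [0,-0.08,0.1,0]
    - [0,-0.08,0.15,0]
    - [0,-0.08,0.15,0]
    - [0,-0.08,0.15,0]
    - [0,-0.08,0.15,0]
    - [0,-0.08,0.15,0]
    - [0,-0.08,0.15,0]
    - [0,-0.08,0.15,0]

```text
clock: 27.12
position: [0.5653, 0.0718, 0.0647]
ee_rot: [0.0, 0.691, 0.723, 0.0]
contact_force: [-0.3, 0.3, 0.2]
width: 0.056
gripper_force: 0.0
```

Request:
drive_tool:
  rows:
    - [0,0,0,0]
    - [0,0,0,0]
    - [0,0,0,0]
    - [0,0,0,0]
    - [0,0,0,0]
    - [0,0,0,0]
    - [0,0,0,0]
    - [0,0,0,0]
  grip: 22

```text
clock: 27.78
position: [0.5652, 0.0718, 0.0648]
ee_rot: [0.0, 0.691, 0.723, 0.0]
contact_force: [-0.1, 0.1, 3.3]
width: 0.033
gripper_force: 22.1
```

Request:
drive_tool:
  rows:
    - [0,0,-0.2,0]
    - [0,0,-0.6,0]
    - [0,0,-1.2,0]
    - [0,0,-2,0]
    - [0,0,-2.8,0]
    - [0,0,-3.6,0]
    - [0,0,-4.3,0]
    - [0,0,-4.7,0]

```text
clock: 28.45
position: [0.5662, 0.0718, 0.1851]
ee_rot: [0.002, 0.691, 0.723, 0.001]
contact_force: [0.4, -0.0, -1.2]
width: 0.0328
gripper_force: 22.0
```

```bash
python3 go.py .5364 -.3303 .19 92.8;python3 - <<'E'
from h import *
print(get_state()["width"],get_state()["gripper_force"])
E
```

```text
clock 28.4 yaw 92.5 tilt [ 0.004 -0.   ] pos [0.5662 0.0718 0.1851] move [-16.02  -1.9   -0.2 ] turn -0.04
0.032776023131830784 22.011092960019596
```

Request:
drive_tool:
  rows:
    - [-0.3,0,0,0]
    - [-0.9,-0.1,0,0]
    - [-1.8,-0.2,0,0]
    - [-3,-0.3,0,0]
    - [-4.2,-0.5,0,0]
    - [-5.4,-0.6,0,0]
    - [-6.6,-0.8,0,0]
    - [-7.8,-0.9,0,0]

```text
clock: 29.12
position: [0.5498, -0.1257, 0.1809]
ee_rot: [-0.001, 0.691, 0.723, -0.001]
contact_force: [1.3, -1.0, -0.6]
width: 0.0331
gripper_force: 22.0
```

Request:
drive_tool:
  rows:
    - [-1.2,-0.1,0,0]
    - [-2.4,-0.3,0,0]
    - [-3.6,-0.4,0,0]
    - [-4.8,-0.6,0,0]
    - [-6,-0.7,0,0]
    - [-7,-0.8,0,0]
    - [-7.7,-0.9,0,0]
    - [-8,-1,0,0]

```text
clock: 29.78
position: [0.5344, -0.3277, 0.1809]
ee_rot: [-0.0, 0.692, 0.722, -0.0]
contact_force: [0.4, -0.1, -1.0]
width: 0.0328
gripper_force: 22.0
```

Request:
drive_tool:
  rows:
    - [0,0,0.2,0]
    - [0,0,0.6,0]
    - [0,0,1.1,0]
    - [0,0,1.6,0]
    - [0,0,2,0]
    - [0,0,2.3,0]
    - [0,0,2.5,0]
    - [0,0,2.5,0]

```text
clock: 30.45
position: [0.5347, -0.3237, 0.1182]
ee_rot: [-0.001, 0.691, 0.723, -0.0]
contact_force: [0.2, 0.2, -1.3]
width: 0.0328
gripper_force: 22.0
```

```bash
python3 go.py .5364 -.3303 .081 92.8;python3 - <<'E'
from h import *
print(get_state()["contact_force"])
o=[]
for n,b in(("side",(310,130,430,220)),("top",(350,170,470,260))):
    im,d=eyes.get_image(n);o.append(cv2.resize(im[b[1]:b[3],b[0]:b[2],::-1],(400,300),interpolation=cv2.INTER_CUBIC))
cv2.imwrite("pics/c5.png",np.hstack(o))
E
```

```text
clock 30.4 yaw 92.6 tilt [-0.002  0.002] pos [ 0.5347 -0.3237  0.1182] move [-0.27  0.06  1.49] turn -0.04
[ 0.21879574  0.19957379 -1.30974042]
```

View pics/c5.png

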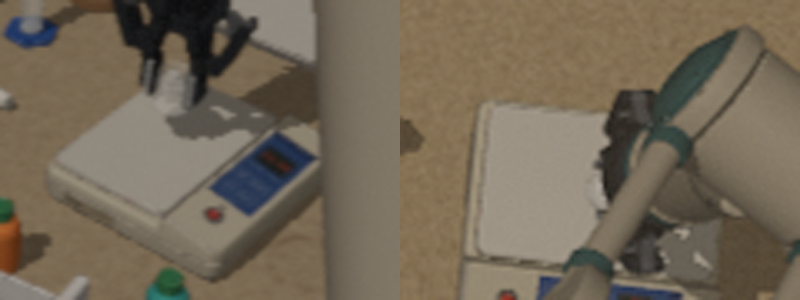

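The jar hangs upright over the pan, side crop (173,90); in the top crop its edge shows near (598,190), consistent with the centre.

Request:
drive_tool:
  rows:
    - [-0.1,0,0.2,0]
    - [-0.25,0.06,0.4,0]
    - [-0.25,0.06,0.7,0]
    - [-0.25,0.06,0.95,0]
    - [-0.25,0.06,1.15,0]
    - [-0.25,0.06,1.28,0]
    - [-0.25,0.06,1.36,0]
    - [-0.25,0.06,1.36,0]

```text
clock: 31.22
position: [0.5367, -0.3309, 0.085]
ee_rot: [-0.001, 0.691, 0.723, -0.0]
contact_force: [-0.0, 0.3, -0.4]
width: 0.0328
gripper_force: 22.0
```

Request:
drive_tool:
  rows:
    - [0,0,0.02,0]
    - [0,0,0.04,0]
    - [0,0,0.06,0]
    - [0,0,0.06,0]
    - [0,0,0.06,0]
    - [0,0,0.06,0]
    - [0,0,0.06,0]
    - [0,0,0.06,0]

```text
clock: 31.88
position: [0.537, -0.3311, 0.0842]
ee_rot: [0.0, 0.691, 0.723, -0.0]
contact_force: [0.4, -0.2, -0.6]
width: 0.0327
gripper_force: 22.0
```

Request:
drive_tool:
  rows:
    - [0,0,0.02,0]
    - [0,0,0.04,0]
    - [0,0,0.06,0]
    - [0,0,0.08,0]
    - [0,0,0.08,0]
    - [0,0,0.08,0]
    - [0,0,0.08,0]
    - [0,0,0.08,0]

```text
clock: 32.55
position: [0.537, -0.3312, 0.0822]
ee_rot: [0.0, 0.691, 0.723, -0.0]
contact_force: [-0.0, -0.8, 0.0]
width: 0.0332
gripper_force: 22.0
```

```bash
python3 go.py .5364 -.3303 .081 92.8
```

```text
clock 32.5 yaw 92.5 tilt [ 0. -0.] pos [ 0.537  -0.3312  0.0822] move [ 0.04 -0.02  0.05] turn -0.05
```

Request:
drive_tool:
  rows:
    - [0,0,0.02,0]
    - [0,0,0.04,0]
    - [0,0,0.06,0]
    - [0,0,0.06,0]
    - [0,0,0.06,0]
    - [0,0,0.06,0]
    - [0,0,0.06,0]
    - [0,0,0.06,0]

```text
clock: 33.22
position: [0.537, -0.3312, 0.0811]
ee_rot: [0.0, 0.691, 0.723, -0.0]
contact_force: [-0.5, 0.5, 5.3]
width: 0.0328
gripper_force: 22.5
```

Request:
drive_tool:
  rows:
    - [0,0,-0.01,0]
    - [0,0,-0.02,0]
    - [0,0,-0.02,0]
    - [0,0,-0.02,0]
    - [0,0,-0.02,0]
    - [0,0,-0.02,0]
    - [0,0,-0.02,0]
    - [0,0,-0.02,0]
  grip: 56

```text
clock: 33.88
position: [0.537, -0.3311, 0.0811]
ee_rot: [0.0, 0.691, 0.723, -0.0]
contact_force: [0.5, 0.2, 0.2]
width: 0.056
gripper_force: 0.0
```

Request:
drive_tool:
  rows:
    - [0,0,-0.2,0]
    - [0,0,-0.7,0]
    - [0,0,-1.5,0]
    - [0,0,-2.5,0]
    - [0,0,-3.4,0]
    - [0,0,-4,0]
    - [0,0,-4.4,0]
    - [0,0,-4.4,0]

```text
clock: 34.55
position: [0.538, -0.3319, 0.194]
ee_rot: [0.003, 0.691, 0.723, 0.0]
contact_force: [0.3, -0.1, 0.2]
width: 0.0562
gripper_force: 0.0
```

```bash
python3 go.py .472 .0214 .19 92.8
```

```text
clock 34.5 yaw 92.5 tilt [ 0.004 -0.003] pos [ 0.538  -0.3319  0.194 ] move [14.24 -2.01  0.1 ] turn -0.04
```

Request:
drive_tool:
  rows:
    - [0.5,0,0,0]
    - [1.5,-0.2,0,0]
    - [3,-0.4,0,0]
    - [4.5,-0.6,0,0]
    - [6,-0.8,0,0]
    - [7.5,-1,0,0]
    - [9,-1.3,0,0]
    - [10.5,-1.5,0,0]
  grip: 40
  newtons: 30

```text
clock: 35.22
position: [0.4852, -0.0677, 0.1894]
ee_rot: [-0.002, 0.691, 0.722, -0.001]
contact_force: [1.2, 0.4, 1.1]
width: 0.04
gripper_force: 0.0
```

Request:
drive_tool:
  rows:
    - [1.3,-0.2,0,0]
    - [2.4,-0.4,0,0]
    - [3.1,-0.5,0,0]
    - [3.4,-0.5,0,0]
    - [3.4,-0.5,0,0]
    - [3.4,-0.5,0,0]
    - [3.4,-0.5,0,0]
    - [3.4,-0.5,0,0]

```text
clock: 35.88
position: [0.472, 0.0128, 0.1908]
ee_rot: [0.0, 0.692, 0.722, -0.0]
contact_force: [-0.3, 0.2, -0.3]
width: 0.0404
gripper_force: 0.0
```

```bash
python3 go.py .472 .0214 .095 92.8; python3 - <<'E'
from h import *
im,d=eyes.get_image("top")
k=cv2.resize(im[180:280,350:470,::-1],(480,400),interpolation=cv2.INTER_CUBIC);cv2.imwrite("pics/pan6.png",k);np.save("pics/top6.npy",im)
E
```

```text
clock 35.9 yaw 92.4 tilt [-0. -0.] pos [0.472  0.0128 0.1908] move [0.35 0.02 3.83] turn -0.06
```

View pics/pan6.png

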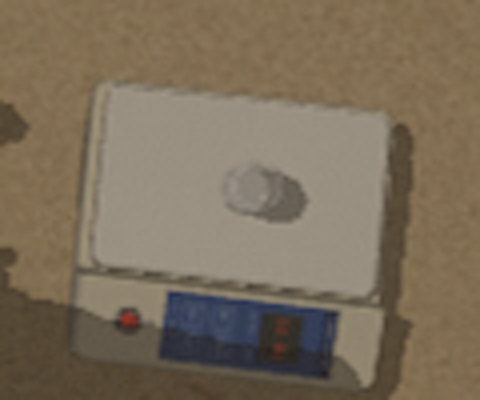

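The jar stands at (250,190) on the pan, whose corners average (242,190); allowing for its height, it is centred.

Request:
drive_tool:
  rows:
    - [0.3,0,0.4,0]
    - [0.3,0,1.1,0]
    - [0.3,0,1.9,0]
    - [0.3,0,2.7,0]
    - [0.3,0,3.3,0]
    - [0.3,0,3.65,0]
    - [0.3,0,3.8,0]
    - [0.3,0,3.8,0]

```text
clock: 36.6
position: [0.4712, 0.0208, 0.0955]
ee_rot: [-0.0, 0.692, 0.722, -0.0]
contact_force: [0.4, -0.3, 0.6]
width: 0.0397
gripper_force: 0.0
```

Request:
drive_tool:
  rows:
    - [0,0,0,0]
    - [0,0,0,0]
    - [0,0,0,0]
    - [0,0,0,0]
    - [0,0,0,0]
    - [0,0,0,0]
    - [0,0,0,0]
    - [0,0,0,0]
  grip: 4

```text
clock: 37.27
position: [0.4723, 0.0211, 0.0971]
ee_rot: [0.001, 0.691, 0.723, 0.001]
contact_force: [-0.3, -0.4, 6.3]
width: 0.0114
gripper_force: 33.8
```

Request:
drive_tool:
  rows:
    - [0,0.05,0,0]
    - [0,0.15,0,0]
    - [0,0.33,0,0]
    - [0,0.6,0,0]
    - [0,0.95,0,0]
    - [0,1.35,0,0]
    - [0,1.75,0,0]
    - [0,2.15,0,0]

```text
clock: 37.93
position: [0.525, 0.024, 0.0971]
ee_rot: [-0.0, 0.691, 0.723, -0.0]
contact_force: [-1.9, 1.2, 8.5]
width: 0.0118
gripper_force: 34.0
```

Request:
drive_tool:
  rows:
    - [0,0.4,0,0]
    - [0,0.8,0,0]
    - [0,1.2,0,0]
    - [0,1.6,0,0]
    - [0,2,0,0]
    - [0,2.3,0,0]
    - [0,2.5,0,0]
    - [0,2.6,0,0]

```text
clock: 38.6
position: [0.5906, 0.0275, 0.0971]
ee_rot: [-0.0, 0.691, 0.723, 0.001]
contact_force: [-1.9, 1.6, 7.7]
width: 0.0118
gripper_force: 34.0
```

```bash
python3 go.py .6005 .0282 .0966 92.8
```

```text
clock 38.6 yaw 92.6 tilt [0.001 0.001] pos [0.5906 0.0275 0.0971] move [0.01 0.4  0.02] turn -0.04
```

Request:
drive_tool:
  rows:
    - [0,0.1,0,0]
    - [0,0.2,0,0]
    - [0,0.3,0,0]
    - [0,0.36,0,0]
    - [0,0.4,0,0]
    - [0,0.42,0,0]
    - [0,0.44,0,0]
    - [0,0.44,0,0]

```text
clock: 39.27
position: [0.6009, 0.028, 0.0971]
ee_rot: [-0.0, 0.691, 0.723, 0.001]
contact_force: [-2.1, 2.8, 6.1]
width: 0.0114
gripper_force: 33.9
```

Request:
drive_tool:
  rows:
    - [0,0.03,0,0]
    - [0,0.06,0,0]
    - [0,0.09,0,0]
    - [0,0.12,0,0]
    - [0,0.12,0,0]
    - [0,0.12,0,0]
    - [0,0.12,0,0]
    - [0,0.12,0,0]

```text
clock: 39.93
position: [0.6032, 0.0281, 0.0971]
ee_rot: [-0.001, 0.691, 0.723, 0.0]
contact_force: [-2.3, 1.8, 6.1]
width: 0.0116
gripper_force: 34.0
```

Request:
drive_tool:
  rows:
    - [0,0.03,0,0]
    - [0,0.06,0,0]
    - [0,0.09,0,0]
    - [0,0.12,0,0]
    - [0,0.12,0,0]
    - [0,0.12,0,0]
    - [0,0.12,0,0]
    - [0,0.12,0,0]

```text
clock: 40.6
position: [0.6033, 0.0282, 0.0971]
ee_rot: [-0.003, 0.691, 0.723, -0.002]
contact_force: [-8.5, 1.6, 11.2]
width: 0.0113
gripper_force: 35.3
```

Request:
drive_tool:
  rows:
    - [0,0,0,0]
    - [0,-0.05,0,0]
    - [0,-0.1,0,0]
    - [0,-0.1,0,0]
    - [0,-0.1,0,0]
    - [0,-0.1,-0.3,0]
    - [0,-0.1,-1,0]
    - [0,-0.1,-2,0]
  grip: 34
  newtons: 25

```text
clock: 41.27
position: [0.6031, 0.0272, 0.1449]
ee_rot: [-0.002, 0.691, 0.722, -0.002]
contact_force: [-0.4, -0.5, 0.1]
width: 0.0341
gripper_force: 0.0
```

Request:
drive_tool:
  rows:
    - [0,0,-0.8,0]
    - [0.3,0,-1.3,0]
    - [1.1,-0.3,-1.5,0]
    - [2.4,-0.7,-1.5,0]
    - [3.9,-1.1,-1.5,0]
    - [5.4,-1.6,-1.5,0]
    - [6.9,-2.1,-1.5,0]
    - [8,-2.5,-1.5,0]
  grip: 60

```text
clock: 41.93
position: [0.5321, 0.2269, 0.1842]
ee_rot: [-0.0, 0.691, 0.723, 0.001]
contact_force: [0.1, 0.0, -0.1]
width: 0.06
gripper_force: 0.0
```

```bash
python3 go.py .531 .2867 .0495 92.6;python3 - <<'E'
from h import *
im,d=eyes.get_image("top");np.save("pics/top7.npy",im)
print("tab",[(plane("top",*b[0],.103).round(4),b) for b in blobs(im,(105,120,60),(130,255,255),(255,190,300,255))])
cv2.imwrite("pics/t7.png",cv2.resize(im[150:300,110:320,::-1],None,fx=3,fy=3))
E
```

```text
clock 41.9 yaw 92.6 tilt [0.    0.001] pos [0.5321 0.2269 0.1842] move [2.38 0.06 5.39] turn -0.01
tab [(array([0.6018, 0.0276, 0.103 ]), ([276.6, 197.4], [266, 195, 22, 6, 96]))]
```

View pics/t7.png

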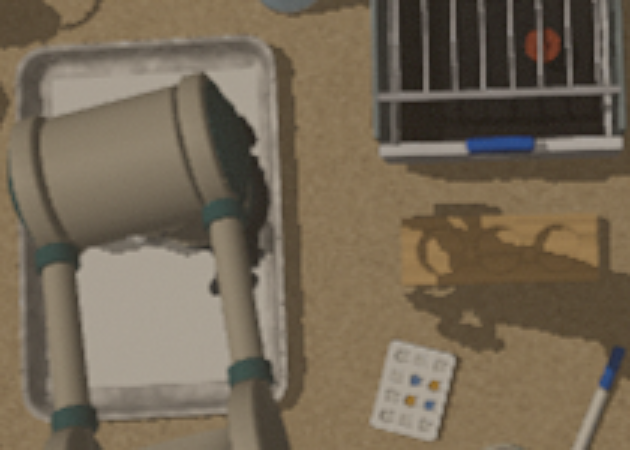

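The drawer is shut (tab at crop 502,144), the stopper is still in it (543,45), and the wells are empty.

Request:
drive_tool:
  rows:
    - [0.8,0,0,0]
    - [1.7,0.03,0,0]
    - [2.2,0.06,0.1,0]
    - [2.38,0.06,0.6,0]
    - [2.38,0.06,1.4,0]
    - [2.38,0.06,2.3,0]
    - [2.38,0.06,3.1,0]
    - [2.38,0.06,3.7,0]

```text
clock: 42.65
position: [0.5316, 0.2831, 0.0894]
ee_rot: [-0.0, 0.691, 0.723, -0.001]
contact_force: [0.5, -0.9, -0.4]
width: 0.0601
gripper_force: 0.0
```

```bash
python3 go.py .531 .2867 .0495 92.6
```

```text
clock 42.6 yaw 92.5 tilt [-0.002 -0.001] pos [0.5316 0.2831 0.0894] move [ 0.15 -0.01  1.59] turn -0.01
```

Request:
drive_tool:
  rows:
    - [0.1,0,0.4,0]
    - [0.1,0,0.9,0]
    - [0.1,0,1.3,0]
    - [0.1,0,1.5,0]
    - [0.1,0,1.59,0]
    - [0.1,0,1.59,0]
    - [0.1,0,1.59,0]
    - [0.1,0,1.59,0]

```text
clock: 43.32
position: [0.5325, 0.2864, 0.0521]
ee_rot: [0.0, 0.691, 0.723, 0.001]
contact_force: [-0.2, 0.1, -0.5]
width: 0.0599
gripper_force: 0.0
```

```bash
python3 go.py .531 .2867 .0495 92.6
```

```text
clock 43.3 yaw 92.5 tilt [0.001 0.   ] pos [0.5325 0.2864 0.0521] move [ 0.01 -0.06  0.11] turn -0.01
```

Request:
drive_tool:
  rows:
    - [0,-0.06,0.1,0]
    - [0,-0.06,0.1,0]
    - [0,-0.06,0.1,0]
    - [0,-0.06,0.1,0]
    - [0,-0.06,0.1,0]
    - [0,-0.06,0.1,0]
    - [0,-0.06,0.1,0]
    - [0,-0.06,0.1,0]
  grip: 25

```text
clock: 43.98
position: [0.5304, 0.2862, 0.0491]
ee_rot: [-0.0, 0.691, 0.723, -0.0]
contact_force: [-2.4, -0.8, 3.1]
width: 0.0366
gripper_force: 25.4
```

Request:
drive_tool:
  rows:
    - [0,0,-0.4,0]
    - [0,0,-1,0]
    - [-0.1,0,-1.6,0]
    - [-0.6,-0.1,-2,0]
    - [-1.6,-0.2,-2,0]
    - [-2.9,-0.3,-2,0]
    - [-4.2,-0.4,-2,0]
    - [-5.5,-0.5,-2,0]

```text
clock: 44.65
position: [0.5234, 0.1464, 0.0992]
ee_rot: [0.0, 0.691, 0.723, -0.0]
contact_force: [-0.0, -0.4, -0.4]
width: 0.0364
gripper_force: 25.2
```

```bash
python3 go.py .5178 -.0243 .1005 92.6
```

```text
clock 44.6 yaw 92.6 tilt [ 0.    -0.001] pos [0.5234 0.1464 0.0992] move [-6.81 -0.53 -0.05] turn -0.0
```

Request:
drive_tool:
  rows:
    - [-1.3,-0.1,0,0]
    - [-2.6,-0.2,0,0]
    - [-3.9,-0.3,0,0]
    - [-5.1,-0.4,0,0]
    - [-6,-0.5,0,0]
    - [-6.6,-0.53,0,0]
    - [-6.8,-0.53,0,0]
    - [-6.8,-0.53,0,0]

```text
clock: 45.32
position: [0.5181, -0.0237, 0.0991]
ee_rot: [0.0, 0.692, 0.722, -0.0]
contact_force: [-0.7, -0.0, -1.1]
width: 0.0363
gripper_force: 25.2
```

Request:
drive_tool:
  rows:
    - [0,0,0.2,0]
    - [0,0,0.5,0]
    - [0,0,0.8,0]
    - [0,0,0.9,0]
    - [0,0,0.9,0]
    - [0,0,0.9,0]
    - [0,0,0.9,0]
    - [0,0,0.9,0]

```text
clock: 45.98
position: [0.5186, -0.022, 0.0766]
ee_rot: [0.0, 0.691, 0.723, 0.0]
contact_force: [-0.2, -0.3, -0.6]
width: 0.0365
gripper_force: 25.2
```

```bash
python3 go.py .5178 -.0243 .0535 92.6
```

```text
clock 46.0 yaw 92.5 tilt [ 0.001 -0.   ] pos [ 0.5186 -0.022   0.0766] move [-0.09 -0.04  0.92] turn -0.01
```

Settled 2 mm off, so I'll correct that and then lower into the well.

Request:
drive_tool:
  rows:
    - [-0.09,-0.04,0,0]
    - [-0.09,-0.04,0.1,0]
    - [-0.09,-0.04,0.25,0]
    - [-0.09,-0.04,0.4,0]
    - [-0.09,-0.04,0.55,0]
    - [-0.09,-0.04,0.7,0]
    - [-0.09,-0.04,0.8,0]
    - [-0.09,-0.04,0.85,0]

```text
clock: 46.65
position: [0.5171, -0.0244, 0.0545]
ee_rot: [-0.0, 0.691, 0.723, -0.0]
contact_force: [0.5, -0.5, -0.9]
width: 0.0362
gripper_force: 25.2
```

Request:
drive_tool:
  rows:
    - [0,0,0.02,0]
    - [0,0,0.04,0]
    - [0,0,0.06,0]
    - [0,0,0.08,0]
    - [0,0,0.08,0]
    - [0,0,0.08,0]
    - [0,0,0.08,0]
    - [0,0,0.08,0]

```text
clock: 47.32
position: [0.5176, -0.0245, 0.0535]
ee_rot: [0.0, 0.691, 0.723, 0.0]
contact_force: [-1.7, 0.7, 4.9]
width: 0.0365
gripper_force: 25.6
```

Request:
drive_tool:
  rows:
    - [0,0,0,0]
    - [0,0,0,0]
    - [0,0,0,0]
    - [0,0,0,0]
    - [0,0,0,0]
    - [0,0,0,0]
    - [0,0,0,0]
    - [0,0,0,0]
  grip: 60

```text
clock: 47.98
position: [0.5174, -0.0244, 0.0531]
ee_rot: [0.0, 0.691, 0.723, -0.0]
contact_force: [0.3, 0.6, -0.0]
width: 0.0601
gripper_force: 0.0
```

Request:
drive_tool:
  rows:
    - [0,0,-0.6,0]
    - [0,0,-1.6,0]
    - [0,0,-2.8,0]
    - [0.3,0,-3.7,0]
    - [1.2,0.1,-4,0]
    - [2.6,0.3,-4,0]
    - [4.1,0.5,-4,0]
    - [5.6,0.6,-4,0]

```text
clock: 48.65
position: [0.5268, 0.1172, 0.1537]
ee_rot: [0.001, 0.692, 0.722, 0.001]
contact_force: [0.2, -0.9, 0.1]
width: 0.0599
gripper_force: 0.0
```

```bash
python3 go.py .5305 .3543 .0487 92.6
```

```text
clock 48.6 yaw 92.4 tilt [0.002 0.   ] pos [0.5268 0.1172 0.1537] move [9.47 0.54 4.2 ] turn -0.03
```

Request:
drive_tool:
  rows:
    - [1.5,0.1,0,0]
    - [3,0.2,0,0]
    - [4.5,0.3,0,0]
    - [6,0.4,0,0]
    - [7.4,0.5,0,0]
    - [8.5,0.54,0,0]
    - [9.2,0.54,0,0]
    - [9.47,0.54,0,0]

```text
clock: 49.32
position: [0.5288, 0.3562, 0.1527]
ee_rot: [-0.0, 0.69, 0.723, 0.0]
contact_force: [-0.6, -0.7, 0.1]
width: 0.06
gripper_force: 0.0
```

Request:
drive_tool:
  rows:
    - [0,0,0.3,0]
    - [0,0,0.9,0]
    - [0,0,1.7,0]
    - [0,0,2.5,0]
    - [0,0,3,0]
    - [0,0,3.2,0]
    - [0,0,3.2,0]
    - [0,0,3.2,0]

```text
clock: 49.98
position: [0.5295, 0.3523, 0.0732]
ee_rot: [0.0, 0.692, 0.722, -0.0]
contact_force: [-0.1, 0.3, -0.1]
width: 0.0599
gripper_force: 0.0
```

```bash
python3 go.py .5305 .3543 .0487 92.6
```

```text
clock 50.0 yaw 92.5 tilt [-0. -0.] pos [0.5295 0.3523 0.0732] move [0.08 0.04 0.98] turn -0.02
```

Request:
drive_tool:
  rows:
    - [0.08,0.04,0.3,0]
    - [0.08,0.04,0.6,0]
    - [0.08,0.04,0.9,0]
    - [0.08,0.04,0.98,0]
    - [0.08,0.04,0.98,0]
    - [0.08,0.04,0.98,0]
    - [0.08,0.04,0.98,0]
    - [0.08,0.04,0.98,0]

```text
clock: 50.65
position: [0.5304, 0.3554, 0.0489]
ee_rot: [0.0, 0.691, 0.723, 0.0]
contact_force: [0.0, -0.8, 0.5]
width: 0.06
gripper_force: 0.0
```

Request:
drive_tool:
  rows:
    - [0,0,0,0]
    - [0,0,0,0]
    - [0,0,0,0]
    - [0,0,0,0]
    - [0,0,0,0]
    - [0,0,0,0]
    - [0,0,0,0]
    - [0,0,0,0]
  grip: 25

```text
clock: 51.32
position: [0.5304, 0.3553, 0.0489]
ee_rot: [0.0, 0.691, 0.723, 0.0]
contact_force: [0.3, -0.5, 3.3]
width: 0.0363
gripper_force: 25.3
```

Request:
drive_tool:
  rows:
    - [0,0,-0.4,0]
    - [0,0,-1,0]
    - [-0.1,0,-1.6,0]
    - [-0.6,-0.1,-2,0]
    - [-1.6,-0.2,-2,0]
    - [-2.9,-0.3,-2,0]
    - [-4.2,-0.4,-2,0]
    - [-5.5,-0.5,-2,0]

```text
clock: 51.98
position: [0.5227, 0.2153, 0.0987]
ee_rot: [0.0, 0.691, 0.723, -0.001]
contact_force: [0.8, -1.0, -0.2]
width: 0.0363
gripper_force: 25.2
```

```bash
python3 go.py .514 .0280 .1005 92.6
```

```text
clock 52.0 yaw 92.6 tilt [-0.001 -0.001] pos [0.5227 0.2153 0.0987] move [-7.47 -0.69 -0.06] turn -0.0
```

Request:
drive_tool:
  rows:
    - [-1.3,-0.1,0,0]
    - [-2.6,-0.2,0,0]
    - [-3.9,-0.3,0,0]
    - [-5.2,-0.4,0,0]
    - [-6.4,-0.5,0,0]
    - [-7.1,-0.6,0,0]
    - [-7.43,-0.66,0,0]
    - [-7.43,-0.66,0,0]

```text
clock: 52.65
position: [0.5146, 0.0292, 0.0987]
ee_rot: [-0.0, 0.692, 0.722, -0.0]
contact_force: [0.8, -0.2, -1.0]
width: 0.0363
gripper_force: 25.2
```

Request:
drive_tool:
  rows:
    - [0,0,0.2,0]
    - [0,0,0.5,0]
    - [0,0,0.8,0]
    - [0,0,0.9,0]
    - [0,0,0.9,0]
    - [0,0,0.9,0]
    - [0,0,0.9,0]
    - [0,0,0.9,0]

```text
clock: 53.32
position: [0.5157, 0.0312, 0.0763]
ee_rot: [0.0, 0.691, 0.723, 0.0]
contact_force: [0.7, -0.7, -1.1]
width: 0.0365
gripper_force: 25.2
```

```bash
python3 go.py .5145 .029 .0535 92.6
```

```text
clock 53.3 yaw 92.6 tilt [ 0.001 -0.   ] pos [0.5157 0.0312 0.0763] move [-0.09 -0.05  0.91] turn -0.01
```

Request:
drive_tool:
  rows:
    - [-0.09,-0.05,0,0]
    - [-0.09,-0.05,0.1,0]
    - [-0.09,-0.05,0.25,0]
    - [-0.09,-0.05,0.4,0]
    - [-0.09,-0.05,0.55,0]
    - [-0.09,-0.05,0.7,0]
    - [-0.09,-0.05,0.8,0]
    - [-0.09,-0.05,0.85,0]

```text
clock: 53.98
position: [0.514, 0.0287, 0.0542]
ee_rot: [-0.0, 0.691, 0.723, -0.0]
contact_force: [0.0, -0.7, -0.7]
width: 0.0362
gripper_force: 25.2
```

Request:
drive_tool:
  rows:
    - [0,0,0.02,0]
    - [0,0,0.04,0]
    - [0,0,0.06,0]
    - [0,0,0.08,0]
    - [0,0,0.08,0]
    - [0,0,0.08,0]
    - [0,0,0.08,0]
    - [0,0,0.08,0]

```text
clock: 54.65
position: [0.5145, 0.0287, 0.0533]
ee_rot: [0.0, 0.691, 0.723, 0.0]
contact_force: [-1.5, -0.1, 5.9]
width: 0.0363
gripper_force: 25.7
```

Red is seated. Next I'll release it and fetch black at (.5299, .4192, .0475).

Request:
drive_tool:
  rows:
    - [0,0,0,0]
    - [0,0,0,0]
    - [0,0,0,0]
    - [0,0,0,0]
    - [0,0,0,0]
    - [0,0,0,0]
    - [0,0,0,0]
    - [0,0,0,0]
  grip: 60

```text
clock: 55.32
position: [0.5143, 0.0287, 0.0528]
ee_rot: [-0.0, 0.691, 0.723, -0.0]
contact_force: [0.9, 0.8, -0.5]
width: 0.0602
gripper_force: 0.0
```

Request:
drive_tool:
  rows:
    - [0,0,-0.6,0]
    - [0,0,-1.6,0]
    - [0,0,-2.8,0]
    - [0.3,0,-3.7,0]
    - [1.2,0.1,-4,0]
    - [2.6,0.3,-4,0]
    - [4.1,0.5,-4,0]
    - [5.6,0.6,-4,0]

```text
clock: 55.98
position: [0.5237, 0.1704, 0.1535]
ee_rot: [0.001, 0.692, 0.722, 0.001]
contact_force: [0.5, -0.1, -0.4]
width: 0.0597
gripper_force: 0.0
```

```bash
python3 go.py .5299 .4193 .0475 92.6
```

```text
clock 56.0 yaw 92.4 tilt [0.002 0.   ] pos [0.5237 0.1704 0.1535] move [9.93 0.67 4.24] turn -0.03
```

Request:
drive_tool:
  rows:
    - [1.5,0.1,0,0]
    - [3,0.2,0,0]
    - [4.5,0.3,0,0]
    - [6,0.4,0,0]
    - [7.5,0.5,0,0]
    - [8.8,0.6,0,0]
    - [9.6,0.67,0,0]
    - [9.93,0.67,0,0]

```text
clock: 56.65
position: [0.5286, 0.4214, 0.1523]
ee_rot: [-0.0, 0.69, 0.723, 0.001]
contact_force: [0.6, -0.3, 0.2]
width: 0.0596
gripper_force: 0.0
```

Request:
drive_tool:
  rows:
    - [0,0,0.3,0]
    - [0,0,0.9,0]
    - [0,0,1.7,0]
    - [0,0,2.5,0]
    - [0,0,3,0]
    - [0,0,3.2,0]
    - [0,0,3.2,0]
    - [0,0,3.2,0]

```text
clock: 57.32
position: [0.5292, 0.4169, 0.073]
ee_rot: [0.0, 0.692, 0.722, -0.0]
contact_force: [0.6, -0.4, -0.2]
width: 0.0602
gripper_force: 0.0
```

```bash
python3 go.py .5299 .4193 .0475 92.6
```

```text
clock 57.3 yaw 92.5 tilt [-0.    -0.001] pos [0.5292 0.4169 0.073 ] move [0.09 0.03 1.02] turn -0.02
```

Request:
drive_tool:
  rows:
    - [0.06,0.03,0.3,0]
    - [0.06,0.03,0.6,0]
    - [0.06,0.03,0.9,0]
    - [0.06,0.03,0.98,0]
    - [0.06,0.03,0.98,0]
    - [0.06,0.03,0.98,0]
    - [0.06,0.03,0.98,0]
    - [0.06,0.03,0.98,0]

```text
clock: 57.98
position: [0.5298, 0.4197, 0.0487]
ee_rot: [0.0, 0.691, 0.723, 0.0]
contact_force: [-0.4, -0.2, -0.5]
width: 0.06
gripper_force: 0.0
```

Request:
drive_tool:
  rows:
    - [0,0,0,0]
    - [0,0,0,0]
    - [0,0,0,0]
    - [0,0,0,0]
    - [0,0,0,0]
    - [0,0,0,0]
    - [0,0,0,0]
    - [0,0,0,0]
  grip: 25

```text
clock: 58.65
position: [0.5298, 0.4197, 0.0487]
ee_rot: [0.0, 0.691, 0.723, 0.0]
contact_force: [0.6, 0.1, 3.7]
width: 0.0366
gripper_force: 25.3
```

Request:
drive_tool:
  rows:
    - [0,0,-0.4,0]
    - [0,0,-1,0]
    - [-0.1,0,-1.6,0]
    - [-0.6,-0.1,-2,0]
    - [-1.6,-0.2,-2,0]
    - [-2.9,-0.3,-2,0]
    - [-4.2,-0.4,-2,0]
    - [-5.5,-0.5,-2,0]

```text
clock: 59.32
position: [0.522, 0.2795, 0.0984]
ee_rot: [0.0, 0.691, 0.723, -0.001]
contact_force: [0.4, -0.3, -0.6]
width: 0.036
gripper_force: 25.2
```

```bash
python3 go.py .5125 .0835 .1005 92.6
```

```text
clock 59.3 yaw 92.6 tilt [-0.001 -0.001] pos [0.522  0.2795 0.0984] move [-7.81 -0.73 -0.08] turn -0.0
```

Request:
drive_tool:
  rows:
    - [-1.3,-0.1,0,0]
    - [-2.6,-0.2,0,0]
    - [-3.9,-0.3,0,0]
    - [-5.2,-0.4,0,0]
    - [-6.5,-0.6,0,0]
    - [-7.4,-0.7,0,0]
    - [-7.8,-0.73,0,0]
    - [-7.8,-0.73,0,0]

```text
clock: 59.98
position: [0.5128, 0.0837, 0.0985]
ee_rot: [0.0, 0.692, 0.721, -0.0]
contact_force: [-0.3, 0.8, -1.0]
width: 0.0365
gripper_force: 25.2
```

Request:
drive_tool:
  rows:
    - [0,0,0.2,0]
    - [0,0,0.5,0]
    - [0,0,0.8,0]
    - [0,0,0.9,0]
    - [0,0,0.9,0]
    - [0,0,0.9,0]
    - [0,0,0.9,0]
    - [0,0,0.9,0]

```text
clock: 60.65
position: [0.5138, 0.0863, 0.076]
ee_rot: [0.0, 0.691, 0.723, 0.0]
contact_force: [0.3, -0.7, -1.5]
width: 0.036
gripper_force: 25.2
```

```bash
python3 go.py .5124 .083 .0535 92.6
```

```text
clock 60.6 yaw 92.6 tilt [ 0.001 -0.   ] pos [0.5138 0.0863 0.076 ] move [-0.13 -0.06  0.9 ] turn -0.01
```

Request:
drive_tool:
  rows:
    - [-0.13,-0.06,0,0]
    - [-0.13,-0.06,0.1,0]
    - [-0.13,-0.06,0.25,0]
    - [-0.13,-0.06,0.4,0]
    - [-0.13,-0.06,0.55,0]
    - [-0.13,-0.06,0.7,0]
    - [-0.13,-0.06,0.8,0]
    - [-0.13,-0.06,0.85,0]

```text
clock: 61.32
position: [0.5118, 0.0827, 0.054]
ee_rot: [-0.0, 0.691, 0.723, -0.0]
contact_force: [-0.2, -0.0, -0.8]
width: 0.0365
gripper_force: 25.2
```

Request:
drive_tool:
  rows:
    - [0,0,0.02,0]
    - [0,0,0.04,0]
    - [0,0,0.06,0]
    - [0,0,0.08,0]
    - [0,0,0.08,0]
    - [0,0,0.08,0]
    - [0,0,0.08,0]
    - [0,0,0.08,0]

```text
clock: 61.98
position: [0.5123, 0.0827, 0.0531]
ee_rot: [0.0, 0.691, 0.723, 0.0]
contact_force: [-0.3, 0.0, 6.4]
width: 0.0365
gripper_force: 25.7
```

Request:
drive_tool:
  rows:
    - [0,0,0,0]
    - [0,0,0,0]
    - [0,0,0,0]
    - [0,0,0,0]
    - [0,0,0,0]
    - [0,0,0,0]
    - [0,0,0,0]
    - [0,0,0,0]
  grip: 60

```text
clock: 62.65
position: [0.5121, 0.0827, 0.0526]
ee_rot: [0.0, 0.691, 0.723, -0.0]
contact_force: [-0.7, -0.1, -0.3]
width: 0.0601
gripper_force: 0.0
```

Request:
drive_tool:
  rows:
    - [0,0,-0.6,0]
    - [0,0,-1.6,0]
    - [0,0,-2.8,0]
    - [0,0,-3.9,0]
    - [0.5,0,-4.6,0]
    - [1.5,0,-5,0]
    - [2.8,0,-5,0]
    - [4.2,0,-5,0]

```text
clock: 63.32
position: [0.5081, 0.188, 0.1789]
ee_rot: [0.001, 0.692, 0.722, 0.001]
contact_force: [0.6, -0.1, 0.4]
width: 0.06
gripper_force: 0.0
```

Request:
drive_tool:
  rows:
    - [1.2,0,0,0]
    - [2.4,0,0,0]
    - [3.4,0,0,0]
    - [4.1,0,0,0]
    - [4.4,0,0,0]
    - [4.5,0,0,0]
    - [4.5,0,0,0]
    - [4.5,0,0,0]

```text
clock: 63.98
position: [0.5025, 0.299, 0.1775]
ee_rot: [0.0, 0.691, 0.722, -0.0]
contact_force: [-0.7, -0.4, 0.7]
width: 0.0601
gripper_force: 0.0
```

```bash
python3 - <<'E'
from h import *
o=[]
T,d=eyes.get_image("top");S,d=eyes.get_image("side")
C=lambda im,x0,y0,x1,y1:cv2.resize(im[y0:y1,x0:x1,::-1],(400,300),interpolation=cv2.INTER_CUBIC)
cv2.imwrite("pics/c8.png",np.vstack([np.hstack([C(T,225,150,345,240+0),C(T,350,180,470,270)]),np.hstack([C(S,190,170,340,282),C(S,310,130,430,220)])]))
bt=(240,222,312,245)
for n,r in(("red",blobs(T,(0,150,90),(6,255,255),bt,4)),("green",blobs(T,(45,80,30),(85,255,255),bt,4)),("black",blobs(T,(0,0,0),(180,130,70),(250,228,263,240),4))):
    print(n,[(plane("top",*b[0],.073).round(4),b[1][4]) for b in r])
print("tab",[(plane("top",*b[0],.103).round(4)) for b in blobs(T,(105,120,60),(130,255,255),(255,190,300,210))])
E
```

```text
red [(array([0.5131, 0.028 , 0.073 ]), 36)]
green [(array([ 0.5161, -0.0243,  0.073 ]), 50)]
black [(array([0.5105, 0.0815, 0.073 ]), 47)]
tab [array([0.6018, 0.0278, 0.103 ])]
```

View pics/c8.png

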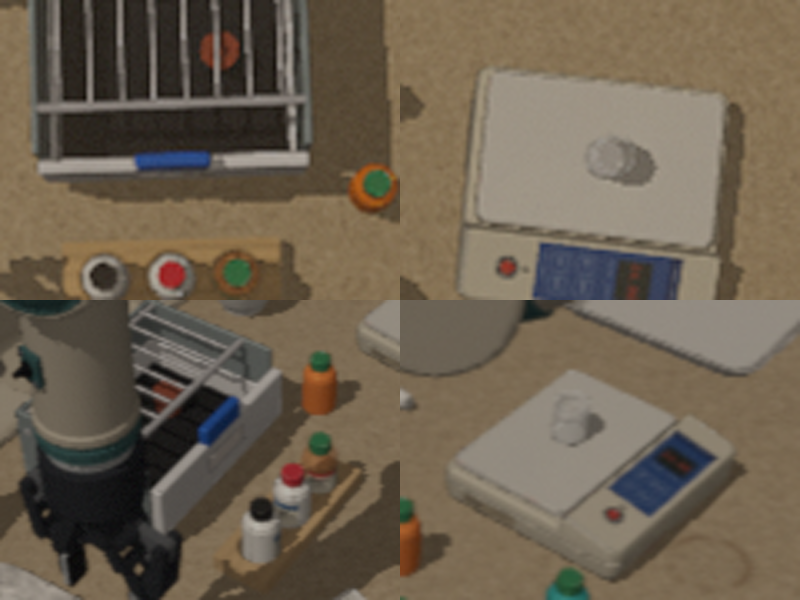

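All three bottles are seated in their own wells, within 2 mm of where they started. The drawer is shut with the stopper in it, the jar is centred on the pan, and the arm is clear.

```bash
python3 -c "
from rig import order
print(order.sign_off())"
```

```text
the job is handed in; nothing more can be done
None
```

The job is handed in (no verdict was returned): in the last camera check the weighing bottle stood upright at the pan centre, the drawer was shut with the stopper inside, and all three reagent bottles were back upright in their own wells within about 2 mm of where they started.

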